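# Sweep dropped column nuts from under the bench shelf and box them

## Robot

A 7-joint arm with a two-finger parallel gripper is mounted at the origin on the work surface. World frame = base frame: x ahead of the robot, y to its left, z up, the work surface at z = 0. Lengths are in mm, angles in rad, forces in N, time in s.
With the tool pointing down it reaches from about 425 to 875 mm from the base axis. Payload 8.4 kg.
Tool frame: the origin (TCP) lies at the very end of the fingers, on their centre line; the grasp point (between the pads) lies 19 mm behind it (manip.pinch_z is the distance from the TCP to the grasp point, in mm); z points along the fingers, y is the direction in which the jaws open and shut (so a half turn about z gives the same grasp; the last joint's range is limited). The gripper opens to 87 mm and grips with 3 to 60 N. Pads are 19 mm wide; open, the fingers measure 117 mm over their backs; the gripper's body (75 mm by 190 mm) begins 51 mm behind the grasp point.
Start: joints at [-1.285, 0.333, 0.04, 1.465, -0.013, 1.343, -0.059], TCP at [243.992, 602.438, 222.546] pointing down, gripper open.
Joint ranges: [-2.58, 2.58], [-0.38, 2.09], [-1.3, 1.39], [0.25, 2.4], [-1.5, 4.64], [0.08, 2.09], [-2.65, 2.65]. Speed limits (rad/s): [2.22, 2.22, 2.79, 2.79, 3.14, 3.14, 3.14].

## Interface

Orientations are given as a unit quaternion [x, y, z, w].
In Python, from bench import manip gives the robot as it stands.
- The arm moves only by the shell command python3 -m handwheel 'ROWS' [OPENING] [FORCE]. ROWS is JSON, a list of rows, each an object with "slide": the shift along the tool's x, y, z in m, a list of three; "dr": the turn, a rotation vector about the tool's x, y, z in rad, a list of three. In form: [{"slide": [dx, dy, dz], "dr": [ax, ay, az]}, ...]. A call has 1 to 10 rows; each row is the pose to reach, as a shift and turn from the pose commanded when the call began, along the tool's axes at that moment; what a row does not reach only later rows make up. A row lasts 1/12 s, in which the tool goes at most 41.7 mm and 7.16 degrees, less where a joint would pass 70% of its speed; a pose out of reach is approached as far as the arm can. A call with a gripper value outside its range is refused whole. OPENING is the opening, from 0 (shut) to 1 (fully open), set as the call begins (- or left out, the last holds). The fingers move at their own pace and stop on an object; FORCE is the grip in N (left out, the last holds). Time passes only in rows, so rows that repeat a pose let the fingers close. It gives the time, the measured TCP pose, the force and the opening at its end, in the units of the state.
- manip.get_obs(): the state, without advancing time (a new reading comes with each control period).
- manip.capture(name): name is "scene" or "top"; returns a dict with "image" (420x560x3 uint8, blue, green, red), "K" (3x3 intrinsics, pixels), "k1" (the pictures are not rectified: a ray, as slopes to the right and down, at radius r is drawn at 1 + k1 r^2 times it, then the intrinsics apply), "world_to_cam" (4x4, takes a point from world to camera coordinates). Camera axes: x right, y down, z forward; pixel columns grow to the right and rows downward; lengths in mm; the calibration is good to about 2 mm. A picture is of the moment at which its call begins. There is no depth.
- manip.close_job(): hands the job in, once; it reports no verdict.
The state is a dict: "clock": time; "q": joint angles; "qvel": joint speeds; "effort": joint torques, N m; "eef_pos": TCP position; "orientation": TCP orientation; "wrist_force": force on the tool from outside, world axes, zero at the start; "moment": the same for the moment, N m; "gripper_width": finger opening in mm.
Only numpy, scipy, OpenCV 4.12 (cv2) and the standard library are available. Lean on these libraries where they do the work, as an engineer would, in place of code of your own. Each camera call takes 0.05 s, during which the arm holds its last target. There are 200 camera calls.

## Task

Some dark steel column nuts (four to six) have been dropped under the low clear shelf: sweep every one out to the shelf's front side with the flat hooked probe, not with the fingers, slide the fittings box's cover open and put all the nuts in its compartment. Then slide the cover fully shut; the probe must finish lying flat in its grey tray, grip up, with nothing of it over the rim. Leave the other things on the bench and on the shelf standing where they are.

Things in the scene. Friction and masses are not known exactly. Their poses are not given: they have to be found in the camera images.
- shelf: low clear acrylic shelf, fixed, 380 mm (its x) by 140 mm (its y), on four 12 mm steel posts at x = +-180, y = +-60 mm; origin on the bench under its centre; underside 24 mm, top 30 mm above the bench; z up. Front side, facing the middle of the bench, is its -y side (front edge at y = -70 mm); open all round between the posts
- nut0_center (a point): dark steel column nut, hexagonal, 19 mm across the flats (22 mm across corners), 14 mm tall, 25 g; the point is its centre, z along its axis, flats face its x axis and every 60 degrees from it. Four to six nuts are there (None from the start: absent); at the start they lie flat under the shelf, between 30 mm and 110 mm behind its front edge
- nut1_center (a point): dark steel column nut, hexagonal, 19 mm across the flats (22 mm across corners), 14 mm tall, 25 g; the point is its centre, z along its axis, flats face its x axis and every 60 degrees from it. Four to six nuts are there (None from the start: absent); at the start they lie flat under the shelf, between 30 mm and 110 mm behind its front edge
- nut2_center (a point): dark steel column nut, hexagonal, 19 mm across the flats (22 mm across corners), 14 mm tall, 25 g; the point is its centre, z along its axis, flats face its x axis and every 60 degrees from it. Four to six nuts are there (None from the start: absent); at the start they lie flat under the shelf, between 30 mm and 110 mm behind its front edge
- nut3_center (a point): dark steel column nut, hexagonal, 19 mm across the flats (22 mm across corners), 14 mm tall, 25 g; the point is its centre, z along its axis, flats face its x axis and every 60 degrees from it. Four to six nuts are there (None from the start: absent); at the start they lie flat under the shelf, between 30 mm and 110 mm behind its front edge
- nut4_center (a point): dark steel column nut, hexagonal, 19 mm across the flats (22 mm across corners), 14 mm tall, 25 g; the point is its centre, z along its axis, flats face its x axis and every 60 degrees from it. Four to six nuts are there (None from the start: absent); at the start they lie flat under the shelf, between 30 mm and 110 mm behind its front edge
- nut5_center (a point): dark steel column nut, hexagonal, 19 mm across the flats (22 mm across corners), 14 mm tall, 25 g; the point is its centre, z along its axis, flats face its x axis and every 60 degrees from it. Four to six nuts are there (None from the start: absent); at the start they lie flat under the shelf, between 30 mm and 110 mm behind its front edge
- probe_grip (a point): flat probe, 0.14 kg; the point is at the middle of its upright black grip (40 mm along x, 16 mm thick along y, top 50 mm above the probe's underside), 30 mm above the underside. A flat steel blade 16 mm wide, 5 mm thick, runs at the underside along +x to 205 mm from the point and ends in a toe. Centre of mass about 25 mm along +x
- probe_toe (a point): middle of the probe's steel toe, 197 mm along x and -27 mm along y from the grip point, 4 mm above the underside. The toe is 8 mm high, 10 mm thick, sticks out to the -y side to 61 mm from the blade's centre line and leans back (tip 13 mm nearer the grip than its root); its inner face is 196 mm from the grip point at the blade, 185 mm at the tip
- tray: shallow grey tool tray, fixed, 280 mm (its x) by 115 mm (its y), 10 mm high with 4 mm walls and floor; origin on the bench under its centre. The probe lies flat in it at the start, grip towards the robot, grip up
- box: white fittings box, fixed, 220 mm (its x) by 100 mm (its y) by 45 mm high; origin on the bench under its centre. Its -x half is one open-topped compartment, inside x from -105 to 0 mm and y +-45 mm, floor 5 mm above the bench; its +x half is a solid deck at 45 mm
- cover (a joint): grey sliding cover of the box, position in m: 0 = compartment fully covered, grows as it slides to the box's +x over the deck, 0.105 = fully open; stays where left, about 1.5 N to move; plate 4 mm thick, top at 50 mm above the bench
- cover_handle (a point): centre of the black ridge across the middle of the cover, 14 mm thick along the slide (its x), 50 mm long (its y), 32 mm tall, top at about 82 mm above the bench (point about 66 mm above the bench); moves with the cover
- jar_a: small glass jar with blue cap, 30 mm across, 50 mm tall, standing on the shelf: leave alone; origin at its underside's centre
- jar_b: a second such jar on the shelf: leave alone; origin at its underside's centre
- wrench: wrench lying on the bench, 150 mm long: leave alone; origin under its middle
- beaker: glass beaker, 64 mm across, 70 mm tall: leave alone; origin at its underside's centre
- solvent: amber solvent bottle, 80 mm across, 160 mm tall: leave alone; origin at its underside's centre
- driver: screwdriver lying on the bench, 160 mm long: leave alone; origin under its middle
- can: white jar, 56 mm across, 70 mm tall: leave alone; origin at its underside's centre

How it is judged:
By the outcome, as a careful person would: the job done as asked, in the order asked, and still so for the second after the job is handed in, with the robot touching nothing.
Of nut0, nut1, nut2, nut3, nut4, nut5 only 4 to 6 are there at a start; the rules pass over those that are not, and their reading is None.
At some moment in a run one of nut0, nut1, nut2, nut3, nut4, nut5 may be knocked a few centimetres aside while the robot is not near it.
Once in a run the grip may slacken for a moment while it holds something.
It also fails if it takes over 210 s, if anything falls off the work surface, if the arm or the gripper's body presses on something with over 40 N, if the wrist force passes 120 N, or if a joint passes its speed limit or range.

## Working session

There is one attempt and no reset: what is moved stays moved. The work goes in short steps, Python scripts to look and compute and a shell command to move; the robot and the scene stay as the last step left them, time stands still between calls to the robot, and variables do not carry over. Pictures are saved under pics/ and viewed, about 12 in all and at most 16, crops included, and the job is handed in when it is done.

```bash
mkdir -p pics; ls; cat > h.py <<'E'
import numpy as np, cv2
from scipy.spatial.transform import Rotation as R
from bench import manip
def cap(name,save=None):
    c=manip.capture(name)
    if save: cv2.imwrite('pics/'+save,c['image'])
    return c
def ray(c,u,v):
    K=np.array(c['K']);k=c['k1'];d=np.array([(u-K[0,2])/K[0,0],(v-K[1,2])/K[1,1]])
    s=d.copy()
    for _ in range(30): s=d/(1+k*(s@s))
    T=np.array(c['world_to_cam']);Rm=T[:3,:3]
    return -Rm.T@T[:3,3], Rm.T@np.r_[s,1]
def at(c,u,v,z):
    o,r=ray(c,u,v);return (o+r*(z-o[2])/r[2])[:2]
def proj(c,p):
    T=np.array(c['world_to_cam']);q=T[:3,:3]@np.array(p,float)+T[:3,3];s=q[:2]/q[2]
    s=s*(1+c['k1']*(s@s));K=np.array(c['K']);return np.array([K[0,0]*s[0]+K[0,2],K[1,1]*s[1]+K[1,2]])
def st():
    o=manip.get_obs();r=R.from_quat(o['orientation'])
    print('t',o['clock'],'pos',np.round(o['eef_pos'],1),'F',np.round(o['wrist_force'],1),'w',o['gripper_width']);print(np.round(r.as_matrix(),3));return o,r
E
python3 - <<'E'
from h import *
st()
for n in('scene','top'):
    c=cap(n,n+'0.png');o,r=ray(c,280,210);print(n,o.round(),at(c,280,210,0).round(),c['K'][0][0],c['k1'])
    print(np.array(c['world_to_cam']).round(2))
E
```

```text
pics
t 0.0 pos [243.9 602.  221.7] F [ 0.4  0.  -1.3] w 86.74269982433168
[[-0.927  0.375 -0.   ]
 [ 0.375  0.927 -0.002]
 [-0.    -0.002 -1.   ]]
scene [1274.  598.  728.] [ 483. -162.] 456.5113847533809 -0.09264072823238403
[[-7.00000e-01  7.20000e-01  1.00000e-02  4.49790e+02]
 [ 3.90000e-01  3.90000e-01 -8.40000e-01 -1.18800e+02]
 [-6.00000e-01 -5.80000e-01 -5.50000e-01  1.51495e+03]
 [ 0.00000e+00  0.00000e+00  0.00000e+00  1.00000e+00]]
top [ 420.  -92. 1189.] [590. -64.] 437.1019960054305 -0.05221098763120927
[[-2.00000e-02 -1.00000e+00 -2.00000e-02 -6.48200e+01]
 [-9.90000e-01  2.00000e-02 -1.30000e-01  5.73290e+02]
 [ 1.30000e-01  1.00000e-02 -9.90000e-01  1.12509e+03]
 [ 0.00000e+00  0.00000e+00  0.00000e+00  1.00000e+00]]
```

```bash
python3 -m handwheel --help 2>&1 | head -20
```

```text
invalid input: not JSON, or not a number
```

View pics/scene0.png

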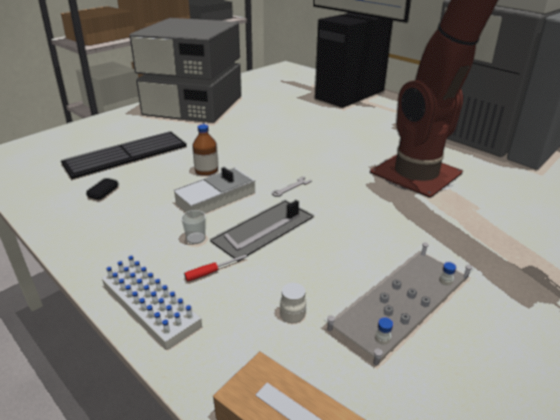

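View pics/top0.png

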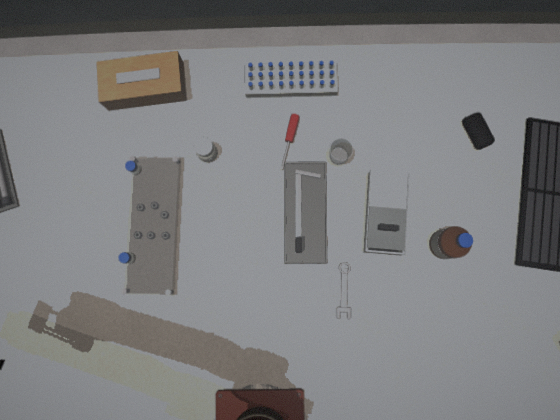

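The top view shows six nuts at about (140,207), (155,206), (165,214), (138,235), (151,236) and (166,236). The shelf is on the left, the tray around (305,212), and the box around (387,212) with its cover over the robot-side half. I'll enlarge these.

```bash
python3 - <<'E'
import cv2,numpy as np
t=cv2.imread('pics/top0.png')
f=lambda a,s:cv2.resize(a,None,fx=s,fy=s,interpolation=cv2.INTER_CUBIC)
a=f(t[150:300,110:200],4) # 360x600
b=f(t[155:270,280:412],3.33)
o=np.zeros((600,800,3),np.uint8);o[:,:360]=a;o[:b.shape[0],360:360+b.shape[1]]=b[:,:440]
s=cv2.imread('pics/scene0.png');g=f(s[160:220,170:270],3.6)
o[600-g.shape[0]:,365:365+g.shape[1]]=g
o=np.clip(o.astype(float)*1.3,0,255).astype(np.uint8)
cv2.imwrite('pics/crop0.png',o)
E
```

```text
(no output)
```

View pics/crop0.png

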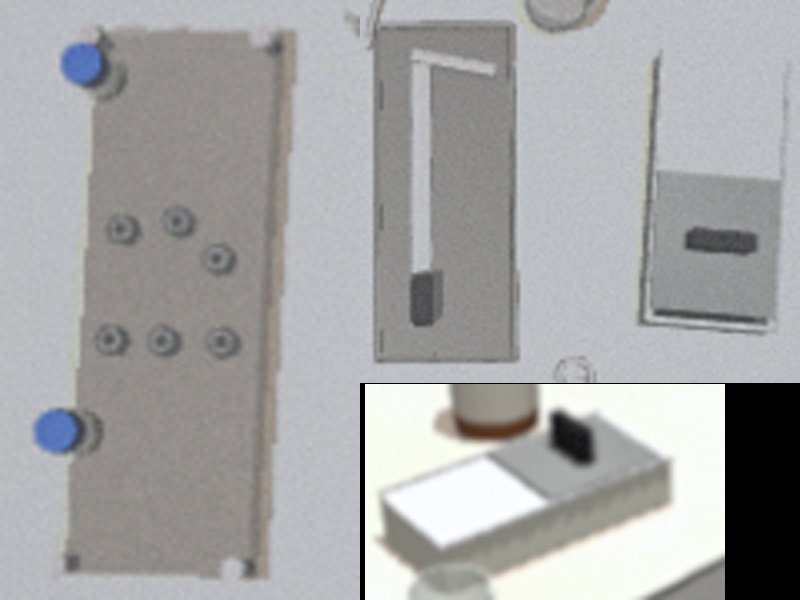

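The nuts form two groups of three: A further from the robot, B nearer. The probe lies along the tray pointing away from the robot, with its toe to the right in the picture. The cover is shut over the near half of the box, and the deck is the far half. I'll convert these to positions.

```bash
cat > m.py <<'E'
from h import *
import pickle
c=manip.capture('top')
S=lambda x,y:(110+x/4,150+y/4)
B=lambda x,y:(280+(x-360)/3.33,155+y/3.33)
print('posts');[print(at(c,*S(*p),30).round(1)) for p in [(93,35),(272,42),(70,563),(235,568),(250,568)]]
print('shelf corners z30');[print(at(c,*S(*p),27).round(1)) for p in [(93,30),(298,32),(65,573),(268,578)]]
print('jars z50+30');[print(at(c,*S(*p),80).round(1)) for p in [(82,63),(58,431)]]
print('nuts z14');[print(at(c,*S(*p),14).round(1)) for p in [(122,229),(178,222),(219,258),(111,340),(163,341),(222,342)]]
print('grip top z54');[print(at(c,*B(*p),54).round(1)) for p in [(413,275),(434,275),(413,325),(434,325)]]
print('blade far/near z9');[print(at(c,*B(*p),9).round(1)) for p in [(422,62),(422,262),(495,70)]]
print('tray z10');[print(at(c,*B(*p),10).round(1)) for p in [(376,23),(515,23),(376,360),(517,360)]]
print('box z45');[print(at(c,*B(*p),47).round(1)) for p in [(658,55),(787,62),(642,322),(775,332)]]
print('handle z82');[print(at(c,*B(*p),82).round(1)) for p in [(686,230),(757,234),(685,248),(756,253)]]
print('cover edge z50');[print(at(c,*B(*p),50).round(1)) for p in [(658,172),(780,182),(653,315),(770,322)]]
E
python3 m.py
```

```text
posts
[737.4 337. ]
[728.9 212.1]
[378.4 343.5]
[373.7 232.7]
[373.5 222.7]
shelf corners z30
[741.7 338.2]
[736.3 195. ]
[371.8 347.9]
[366.7 211.4]
jars z50+30
[704.9 325.3]
[463.9 334.5]
nuts z14
[604.1 318.7]
[608.1 279.8]
[582.5 250.9]
[527.8 324.6]
[526.4 288.6]
[524.9 247.9]
grip top z54
[ 508.8 -105.6]
[ 508.5 -122. ]
[ 469.9 -104.7]
[ 469.5 -121. ]
blade far/near z9
[ 688.8 -117.7]
[ 522.8 -113.7]
[ 680.7 -177.9]
tray z10
[722.6 -80.3]
[ 719.9 -195.7]
[444.3 -74.7]
[ 441.9 -188.3]
box z45
[ 681.7 -306.1]
[ 673.8 -409.5]
[ 468.7 -283.9]
[ 458.5 -387.8]
handle z82
[ 536.5 -314.7]
[ 532.3 -368.9]
[ 522.8 -313.3]
[ 517.7 -367.4]
cover edge z50
[ 586.5 -301.2]
[ 576.4 -397.4]
[ 473.8 -292.2]
[ 466.3 -383.5]
```

```bash
cat >> h.py <<'E'
def plan(*targets):
    """each (x,y,z,yaw deg of tool x), tool down; prints slide (m)/dr from pose so far"""
    o=manip.get_obs();p=np.array(o['eef_pos']);r=R.from_quat(o['orientation'])
    print('t%.1f'%o['clock'],p.round(1),'yaw %.1f'%np.degrees(np.arctan2(r.as_matrix()[1,0],r.as_matrix()[0,0])),'F',np.round(o['wrist_force'],1),'w%.1f'%o['gripper_width'])
    for x,y,z,a in targets:
        t=R.from_euler('z',a,degrees=True)*R.from_euler('x',180,degrees=True)
        print('->',(x,y,z,a),'slide',(r.inv().apply(np.array([x,y,z])-p)/1000).round(4),'dr',(r.inv()*t).as_rotvec().round(4));p,r=np.array([x,y,z]),t
E
python3 -c "
from h import *
plan((480,250,200,88),(489,-113,120,-1.3),(489,-113,17,-1.3))"
```

```text
t0.1 [243.9 602.1 221.9] yaw 158.0 F [-0.3 -0.2  0.2] w87.0
-> (480, 250, 200, 88) slide [-0.3511 -0.2377  0.0222] dr [-1.1000e-03  8.0000e-04  1.2209e+00]
-> (489, -113, 120, -1.3) slide [-0.3625  0.0217  0.08  ] dr [-0.     -0.      1.5586]
-> (489, -113, 17, -1.3) slide [-0.    -0.     0.103] dr [0. 0. 0.]
```

```bash
python3 -m handwheel '[{"slide":[-0.035,-0.024,0.002],"dr":[0,0,0.12]},{"slide":[-0.07,-0.048,0.004],"dr":[0,0,0.24]},{"slide":[-0.105,-0.071,0.006],"dr":[0,0,0.36]},{"slide":[-0.14,-0.095,0.008],"dr":[0,0,0.49]},{"slide":[-0.175,-0.119,0.011],"dr":[0,0,0.61]},{"slide":[-0.21,-0.143,0.013],"dr":[0,0,0.73]},{"slide":[-0.245,-0.166,0.015],"dr":[0,0,0.85]},{"slide":[-0.28,-0.19,0.018],"dr":[0,0,0.98]},{"slide":[-0.316,-0.214,0.02],"dr":[0,0,1.1]},{"slide":[-0.351,-0.238,0.022],"dr":[-0.001,0.001,1.221]}]' 0.5 20; python3 -m handwheel '[{"slide":[-0.351,0.021,0.08],"dr":[0,0,1.2]},{"slide":[-0.351,0.021,0.08],"dr":[0,0,1.2]},{"slide":[-0.351,0.021,0.08],"dr":[0,0,1.2]},{"slide":[-0.351,0.021,0.08],"dr":[0,0,1.2]},{"slide":[-0.351,0.021,0.08],"dr":[0,0,1.2]},{"slide":[-0.351,0.021,0.08],"dr":[0,0,1.2]},{"slide":[-0.351,0.021,0.08],"dr":[0,0,1.2]},{"slide":[-0.351,0.021,0.08],"dr":[0,0,1.2]},{"slide":[-0.351,0.021,0.08],"dr":[0,0,1.2]},{"slide":[-0.351,0.021,0.08],"dr":[0,0,1.2]}]'; python3 -c "
from h import *
plan((489,-113,90,-1.3))"
```

```text
clock: 0.98
eef_pos: [476.2, 254.9, 200.8]
orientation: [0.721, 0.692, 0.001, -0.0]
wrist_force: [0.4, 0.6, 0.2]
gripper_width: 44.1
clock: 1.82
eef_pos: [482.8, -101.1, 119.6]
orientation: [0.987, 0.16, -0.0, 0.0]
wrist_force: [0.3, 0.5, 0.3]
gripper_width: 43.4
t1.8 [ 482.8 -101.1  119.6] yaw 18.4 F [0.3 0.5 0.3] w43.4
-> (489, -113, 90, -1.3) slide [0.0022 0.0133 0.0296] dr [0.0006 0.0008 0.3438]
```

```bash
python3 -m handwheel '[{"slide":[0.001,0.006,0.015],"dr":[0,0,0.11]},{"slide":[0.002,0.01,0.03],"dr":[0,0,0.22]},{"slide":[0.002,0.01,0.03],"dr":[0,0,0.34]},{"slide":[0.002,0.01,0.03],"dr":[0,0,0.344]},{"slide":[0.002,0.01,0.03],"dr":[0,0,0.344]},{"slide":[0.002,0.01,0.03],"dr":[0,0,0.344]}]'; python3 -c "
from h import *
c=cap('top');cv2.imwrite('pics/g1.png',cv2.resize(c['image'][150:280,270:360],None,fx=4.4,fy=4.4,interpolation=2))
plan((489,-113,17,-1.3))"
```

```text
clock: 2.32
eef_pos: [489.6, -103.2, 90.8]
orientation: [1.0, -0.002, 0.0, -0.001]
wrist_force: [0.1, -0.6, -0.0]
gripper_width: 43.5
t2.4 [ 489.7 -103.2   90.9] yaw -0.3 F [ 1.2 -0.2  0.2] w43.5
-> (489, -113, 17, -1.3) slide [-0.0008  0.0099  0.0739] dr [-0.0016 -0.001   0.0181]
```

```bash
python3 -m handwheel '[{"slide":[-0.001,0.01,0.02],"dr":[0,0,0.018]},{"slide":[-0.001,0.01,0.04],"dr":[0,0,0.018]},{"slide":[-0.001,0.01,0.06],"dr":[0,0,0.018]},{"slide":[-0.001,0.01,0.074],"dr":[0,0,0.018]},{"slide":[-0.001,0.01,0.074],"dr":[0,0,0.018]},{"slide":[-0.001,0.01,0.074],"dr":[0,0,0.018]}]'; python3 -m handwheel '[{"slide":[0,0,0],"dr":[0,0,0]},{"slide":[0,0,0],"dr":[0,0,0]},{"slide":[0,0,0],"dr":[0,0,0]},{"slide":[0,0,0],"dr":[0,0,0]},{"slide":[0,0,0],"dr":[0,0,0]},{"slide":[0,0,0],"dr":[0,0,0]}]' 0 40;  python3 -m handwheel '[{"slide":[0,0,-0.02],"dr":[0,0,0]},{"slide":[0,0,-0.05],"dr":[0,0,0]},{"slide":[0,0,-0.08],"dr":[0,0,0]},{"slide":[0,0,-0.08],"dr":[0,0,0]},{"slide":[0,0,-0.08],"dr":[0,0,0]}]'; python3 -c "
from h import *
c=cap('top');s=cap('scene')
a=cv2.resize(c['image'][140:280,270:370],None,fx=4,fy=4,interpolation=2)
b=cv2.resize(s['image'][140:280,200:340],None,fx=2.8,fy=2.8,interpolation=2)
o=np.zeros((560,800,3),np.uint8);o[:,:400]=a;o[:392,400:792]=b;cv2.imwrite('pics/g2.png',o)
plan((489,-113,100,-1.3))"
```

```text
clock: 2.87
eef_pos: [488.1, -113.4, 16.6]
orientation: [1.0, -0.012, -0.0, -0.001]
wrist_force: [-0.3, -0.6, -0.4]
gripper_width: 43.6
clock: 3.37
eef_pos: [488.7, -113.0, 16.9]
orientation: [1.0, -0.013, 0.0, -0.001]
wrist_force: [-1.1, 1.4, 4.1]
gripper_width: 16.0
clock: 3.78
eef_pos: [489.4, -113.3, 97.7]
orientation: [1.0, -0.013, 0.002, -0.001]
wrist_force: [0.1, 0.6, -0.9]
gripper_width: 15.5
t3.9 [ 487.8 -113.1   95.8] yaw -1.5 F [-0.4 -0.1 -0.7] w15.5
-> (489, -113, 100, -1.3) slide [ 0.0012 -0.0001 -0.0042] dr [-0.0016  0.0007 -0.0032]
```

View pics/g2.png

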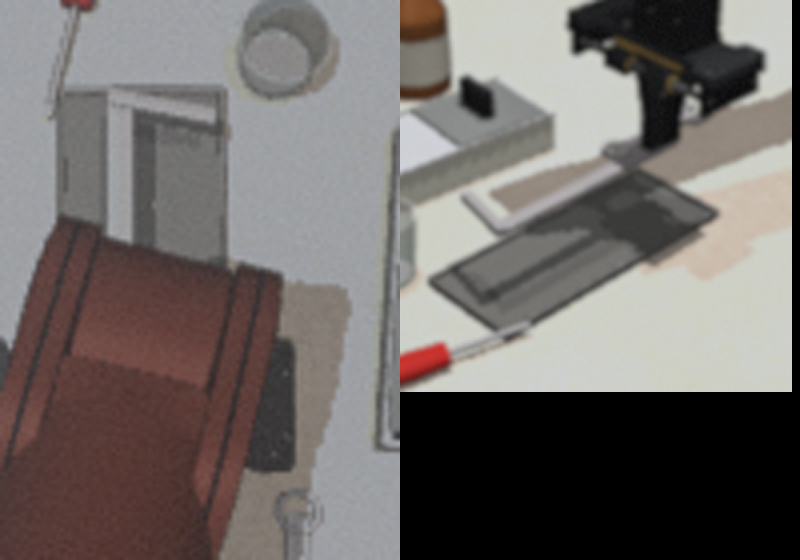

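The probe is held level above the tray, with its toe visible at about (160,105) in the left crop. Next I'll swing it to point at the shelf.

```bash
python3 -m handwheel '[{"slide":[-0.004,-0.01,-0.02],"dr":[0,0,-0.1]},{"slide":[-0.008,-0.02,-0.03],"dr":[0,0,-0.2]},{"slide":[-0.012,-0.03,-0.03],"dr":[0,0,-0.3]},{"slide":[-0.016,-0.04,-0.03],"dr":[0,0,-0.4]},{"slide":[-0.02,-0.05,-0.03],"dr":[0,0,-0.5]},{"slide":[-0.024,-0.06,-0.03],"dr":[0,0,-0.6]},{"slide":[-0.028,-0.07,-0.03],"dr":[0,0,-0.7]},{"slide":[-0.032,-0.08,-0.03],"dr":[0,0,-0.8]},{"slide":[-0.034,-0.09,-0.03],"dr":[0,0,-0.9]},{"slide":[-0.036,-0.095,-0.03],"dr":[0,0,-1.0]}]'; python3 -c "
from h import *
plan((447,-10,130,91))"
```

```text
clock: 4.72
eef_pos: [453.7, -16.4, 125.2]
orientation: [0.882, 0.471, -0.001, -0.001]
wrist_force: [-0.7, 0.4, -2.1]
gripper_width: 16.0
t4.7 [453.7 -16.4 125.2] yaw 56.1 F [-0.7  0.4 -2.1] w16.0
-> (447, -10, 130, 91) slide [ 0.0016 -0.0092 -0.0048] dr [-2.400e-03 -1.000e-04 -6.084e-01]
```

```bash
python3 -m handwheel '[{"slide":[0.001,-0.005,-0.002],"dr":[0,0,-0.1]},{"slide":[0.002,-0.009,-0.005],"dr":[0,0,-0.2]},{"slide":[0.002,-0.009,-0.005],"dr":[0,0,-0.3]},{"slide":[0.002,-0.009,-0.005],"dr":[0,0,-0.4]},{"slide":[0.002,-0.009,-0.005],"dr":[0,0,-0.5]},{"slide":[0.002,-0.009,-0.005],"dr":[0,0,-0.6]},{"slide":[0.002,-0.009,-0.005],"dr":[0,0,-0.608]},{"slide":[0.002,-0.009,-0.005],"dr":[0,0,-0.608]},{"slide":[0.002,-0.009,-0.005],"dr":[0,0,-0.608]}]'; python3 -c "
from h import *
plan((447,-10,30,91),(447,-10,14.5,91))"
```

```text
clock: 5.47
eef_pos: [448.1, -10.9, 130.9]
orientation: [0.704, 0.71, -0.0, -0.001]
wrist_force: [-1.9, -0.5, -1.6]
gripper_width: 15.7
t5.5 [448.1 -10.9 130.9] yaw 90.4 F [-1.9 -0.5 -1.6] w15.7
-> (447, -10, 30, 91) slide [ 0.0009 -0.001   0.1009] dr [-0.001  -0.0007 -0.0098]
-> (447, -10, 14.5, 91) slide [-0.     -0.      0.0155] dr [0. 0. 0.]
```

```bash
python3 -m handwheel '[{"slide":[0.001,-0.001,0.03],"dr":[-0.001,0,-0.01]},{"slide":[0.001,-0.001,0.06],"dr":[-0.001,0,-0.01]},{"slide":[0.001,-0.001,0.09],"dr":[-0.001,0,-0.01]},{"slide":[0.001,-0.001,0.106],"dr":[-0.001,0,-0.01]},{"slide":[0.001,-0.001,0.112],"dr":[-0.001,0,-0.01]},{"slide":[0.001,-0.001,0.115],"dr":[-0.001,0,-0.01]},{"slide":[0.001,-0.001,0.115],"dr":[-0.001,0,-0.01]}]'; python3 -c "
from h import *
c=cap('top');s=cap('scene')
a=cv2.resize(c['image'][150:300,110:230],None,fx=3.8,fy=3.8,interpolation=2)
b=cv2.resize(s['image'][220:370,300:480],None,fx=1.9,fy=1.9,interpolation=2)
o=np.zeros((570,800,3),np.uint8);o[:,:456]=a;o[:285,456:798]=b;o=np.clip(o*1.3,0,255).astype(np.uint8);cv2.imwrite('pics/g3.png',o)
plan((447,-10,14.5,91))"
```

```text
clock: 6.05
eef_pos: [447.7, -9.8, 16.7]
orientation: [0.7, 0.714, 0.001, 0.0]
wrist_force: [-0.3, -1.1, -1.5]
gripper_width: 15.8
t6.2 [448.4  -9.6  17.5] yaw 91.2 F [-0.1  0.7 -0.5] w15.6
-> (447, -10, 14.5, 91) slide [-0.0003 -0.0014  0.003 ] dr [ 0.0028 -0.0017  0.0028]
```

View pics/g3.png

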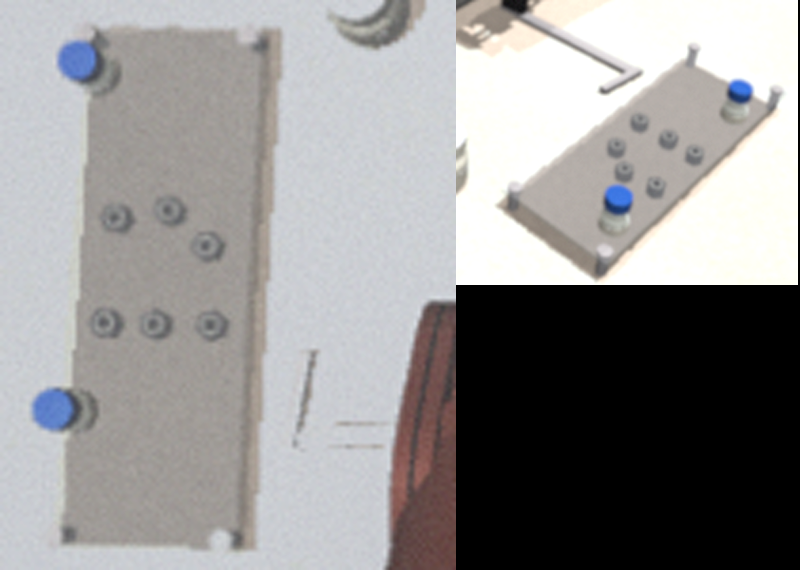

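The probe lies in front of the shelf with its toe from (300,445) to (313,350), just clear of the line of the near nuts. I'll lower it, insert it, shift behind group B and pull.

```bash
python3 -m handwheel '[{"slide":[0,-0.001,0.002],"dr":[0.002,0,0.002]},{"slide":[0,-0.001,0.003],"dr":[0.002,0,0.002]},{"slide":[0.02,-0.001,0.003],"dr":[0.002,0,0.002]},{"slide":[0.04,-0.001,0.003],"dr":[0.002,0,0.002]},{"slide":[0.065,-0.001,0.003],"dr":[0.002,0,0.002]},{"slide":[0.09,-0.001,0.003],"dr":[0.002,0,0.002]},{"slide":[0.115,-0.001,0.003],"dr":[0.002,0,0.002]},{"slide":[0.14,-0.001,0.003],"dr":[0.002,0,0.002]},{"slide":[0.16,-0.001,0.003],"dr":[0.002,0,0.002]},{"slide":[0.17,-0.001,0.003],"dr":[0.002,0,0.002]}]'; python3 -m handwheel '[{"slide":[0.002,0.0,0],"dr":[0,0,0]},{"slide":[0.002,0.01,0],"dr":[0,0,0]},{"slide":[0.002,0.02,0],"dr":[0,0,0]},{"slide":[0.002,0.03,0],"dr":[0,0,0]},{"slide":[0.002,0.04,0],"dr":[0,0,0]},{"slide":[0.002,0.05,0],"dr":[0,0,0]},{"slide":[0.002,0.055,0],"dr":[0,0,0]},{"slide":[0.002,0.055,0],"dr":[0,0,0]}]'; python3 -c "
from h import *
c=cap('top')
a=cv2.resize(c['image'][150:300,110:230],None,fx=3.8,fy=3.8,interpolation=2)
o=np.clip(a*1.3,0,255).astype(np.uint8);cv2.imwrite('pics/g4.png',o)
plan((502,160,14.5,91))"
```

```text
clock: 6.98
eef_pos: [443.1, 163.3, 14.3]
orientation: [0.699, 0.715, 0.001, -0.001]
wrist_force: [0.1, 0.1, -0.6]
gripper_width: 15.8
clock: 7.65
eef_pos: [499.6, 162.6, 13.8]
orientation: [0.701, 0.713, 0.0, -0.0]
wrist_force: [-0.3, -0.1, 0.7]
gripper_width: 16.0
t7.7 [498.8 162.6  13.7] yaw 91.0 F [0.4 0.  0.7] w15.5
-> (502, 160, 14.5, 91) slide [-0.0027  0.0031 -0.0008] dr [-0.0003 -0.0007 -0.    ]
```

View pics/g4.png

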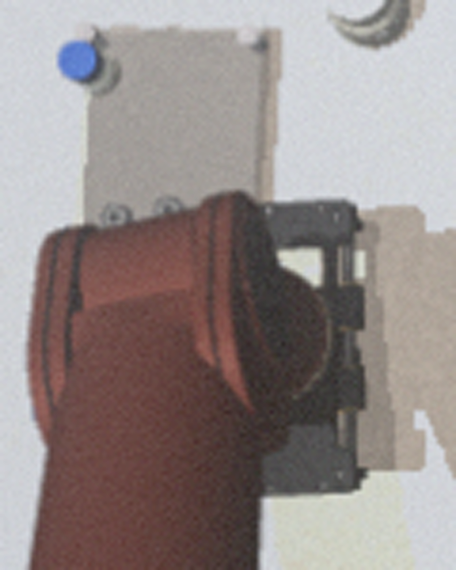

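The arm hides the nuts from above. The only contact sign is the wrist force, which is close to zero. Pulling now.

```bash
python3 -m handwheel '[{"slide":[-0.008,0.002,-0.0005],"dr":[0,0,0]},{"slide":[-0.025,0.002,-0.0005],"dr":[0,0,0]},{"slide":[-0.045,0.002,-0.0005],"dr":[0,0,0]},{"slide":[-0.067,0.002,-0.0005],"dr":[0,0,0]},{"slide":[-0.09,0.002,-0.0005],"dr":[0,0,0]},{"slide":[-0.115,0.002,-0.0005],"dr":[0,0,0]},{"slide":[-0.14,0.002,-0.0005],"dr":[0,0,0]},{"slide":[-0.165,0.002,-0.0005],"dr":[0,0,0]},{"slide":[-0.185,0.002,-0.0005],"dr":[0,0,0]},{"slide":[-0.195,0.002,-0.0005],"dr":[0,0,0]}]'; python3 -c "
from h import *
c=cap('top');s=cap('scene')
a=cv2.resize(c['image'][150:300,110:250],None,fx=3.3,fy=3.3,interpolation=2)
b=cv2.resize(s['image'][220:370,300:480],None,fx=1.85,fy=1.85,interpolation=2)
o=np.zeros((495,800,3),np.uint8);o[:,:462]=a;o[:278,462:795]=b[:278];o=np.clip(o*1.3,0,255).astype(np.uint8);cv2.imwrite('pics/g5.png',o)
plan((572,-35,14.5,91))"
```

```text
clock: 8.53
eef_pos: [502.9, -34.7, 14.2]
orientation: [0.701, 0.713, 0.0, -0.001]
wrist_force: [-0.0, 0.8, -0.2]
gripper_width: 15.8
t8.6 [503.2 -33.6  14.1] yaw 90.9 F [-0.1 -0.6 -0.4] w15.8
-> (572, -35, 14.5, 91) slide [-0.0025  0.0688 -0.0004] dr [-0.0008 -0.0009 -0.0017]
```

View pics/g5.png

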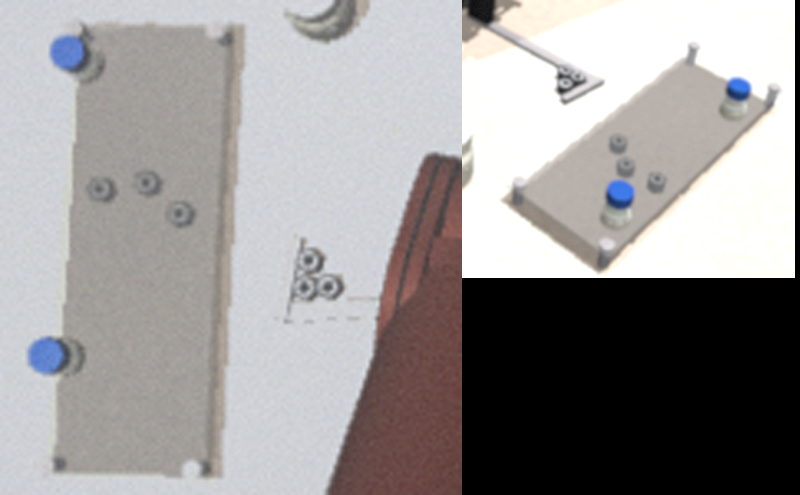

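Group B is out: three nuts sit in the hook's pocket at crop (310,262), (305,288) and (330,288), and group A has not moved. I'll push B toward +x, back off, then hook group A.

```bash
python3 -m handwheel '[{"slide":[-0.001,0.01,0],"dr":[0,0,0]},{"slide":[-0.001,0.022,0],"dr":[0,0,0]},{"slide":[-0.001,0.034,0],"dr":[0,0,0]},{"slide":[-0.001,0.046,0],"dr":[0,0,0]},{"slide":[-0.001,0.058,0],"dr":[0,0,0]},{"slide":[-0.001,0.07,0],"dr":[0,0,0]},{"slide":[-0.001,0.082,0],"dr":[0,0,0]},{"slide":[-0.001,0.092,0],"dr":[0,0,0]},{"slide":[-0.001,0.1,0],"dr":[0,0,0]},{"slide":[-0.001,0.1,0],"dr":[0,0,0]}]'; python3 -m handwheel '[{"slide":[0.004,-0.01,0],"dr":[0,0,0]},{"slide":[0.006,-0.03,0],"dr":[0,0,0]},{"slide":[0.006,-0.05,0],"dr":[0,0,0]},{"slide":[0.006,-0.07,0],"dr":[0,0,0]},{"slide":[0.006,-0.09,0],"dr":[0,0,0]},{"slide":[0.006,-0.103,0],"dr":[0,0,0]},{"slide":[0.006,-0.103,0],"dr":[0,0,0]},{"slide":[0.006,-0.103,0],"dr":[0,0,0]}]'; python3 -c "
from h import *
c=cap('top');s=cap('scene')
a=cv2.resize(c['image'][150:300,110:250],None,fx=3.3,fy=3.3,interpolation=2)
b=cv2.resize(s['image'][220:370,300:480],None,fx=1.85,fy=1.85,interpolation=2)
o=np.zeros((495,800,3),np.uint8);o[:,:462]=a;o[:278,462:795]=b[:278];o=np.clip(o*1.3,0,255).astype(np.uint8);cv2.imwrite('pics/g6.png',o)
plan((500,160,14.2,91))"
```

```text
clock: 9.47
eef_pos: [605.4, -28.7, 13.7]
orientation: [0.699, 0.715, 0.001, -0.001]
wrist_force: [-0.3, 1.5, 0.4]
gripper_width: 16.3
clock: 10.13
eef_pos: [500.5, -25.9, 14.2]
orientation: [0.7, 0.714, 0.001, -0.001]
wrist_force: [0.0, 0.9, -0.2]
gripper_width: 15.5
t10.2 [501.5 -26.2  14.2] yaw 91.1 F [ 0.4  0.  -0.3] w15.7
-> (500, 160, 14.2, 91) slide [0.1862 0.0022 0.0003] dr [ 0.0002 -0.0013  0.0024]
```

View pics/g6.png

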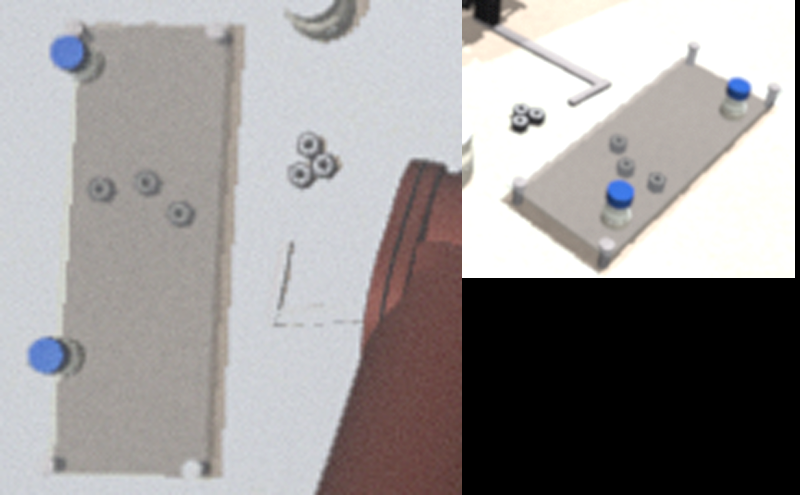

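B was pushed aside to crop (305,160) and the insertion lane is clear. I'll hook group A.

```bash
python3 -m handwheel '[{"slide":[0.01,0,0],"dr":[0,0,0.002]},{"slide":[0.03,0,0],"dr":[0,0,0.002]},{"slide":[0.052,0,0],"dr":[0,0,0.002]},{"slide":[0.075,0,0],"dr":[0,0,0.002]},{"slide":[0.098,0,0],"dr":[0,0,0.002]},{"slide":[0.12,0,0],"dr":[0,0,0.002]},{"slide":[0.145,0,0],"dr":[0,0,0.002]},{"slide":[0.168,0,0],"dr":[0,0,0.002]},{"slide":[0.186,0,0],"dr":[0,0,0.002]},{"slide":[0.188,0,0],"dr":[0,0,0.002]}]'; python3 -m handwheel '[{"slide":[0,0.004,0],"dr":[0,0,0]},{"slide":[0,0.012,0],"dr":[0,0,0]},{"slide":[0,0.02,0],"dr":[0,0,0]},{"slide":[0,0.028,0],"dr":[0,0,0]},{"slide":[0,0.036,0],"dr":[0,0,0]},{"slide":[0,0.044,0],"dr":[0,0,0]},{"slide":[0,0.052,0],"dr":[0,0,0]},{"slide":[0,0.059,0],"dr":[0,0,0]},{"slide":[0,0.067,0],"dr":[0,0,0]},{"slide":[0,0.068,0],"dr":[0,0,0]}]'; python3 -c "
from h import *
plan((567,-35,14.2,91))"
```

```text
clock: 11.07
eef_pos: [497.0, 166.4, 14.1]
orientation: [0.699, 0.715, 0.001, -0.001]
wrist_force: [-0.9, 0.8, 0.3]
gripper_width: 15.7
clock: 11.9
eef_pos: [566.5, 162.3, 14.3]
orientation: [0.701, 0.713, 0.0, -0.0]
wrist_force: [-0.5, 1.1, 0.1]
gripper_width: 15.3
t11.9 [566.5 162.3  14.3] yaw 90.9 F [-0.5  1.1  0.1] w15.3
-> (567, -35, 14.2, 91) slide [-1.973e-01 -2.800e-03 -1.000e-04] dr [ 0.0003 -0.0011 -0.0009]
```

```bash
python3 -m handwheel '[{"slide":[-0.008,0,0],"dr":[0,0,0]},{"slide":[-0.025,0,0],"dr":[0,0,0]},{"slide":[-0.045,0,0],"dr":[0,0,0]},{"slide":[-0.067,0,0],"dr":[0,0,0]},{"slide":[-0.09,0,0],"dr":[0,0,0]},{"slide":[-0.115,0,0],"dr":[0,0,0]},{"slide":[-0.14,0,0],"dr":[0,0,0]},{"slide":[-0.165,0,0],"dr":[0,0,0]},{"slide":[-0.185,0,0],"dr":[0,0,0]},{"slide":[-0.195,0,0],"dr":[0,0,0]}]'; python3 -c "
from h import *
c=cap('top');s=cap('scene')
a=cv2.resize(c['image'][150:300,110:250],None,fx=3.3,fy=3.3,interpolation=2)
b=cv2.resize(s['image'][220:370,300:480],None,fx=1.85,fy=1.85,interpolation=2)
o=np.zeros((495,800,3),np.uint8);o[:,:462]=a;o[:278,462:795]=b[:278];o=np.clip(o*1.3,0,255).astype(np.uint8);cv2.imwrite('pics/g7.png',o)
plan((567,-35,100,91))"
```

```text
clock: 12.73
eef_pos: [567.6, -36.0, 14.2]
orientation: [0.702, 0.712, -0.0, -0.0]
wrist_force: [-1.4, 0.4, 0.0]
gripper_width: 15.7
t12.8 [567.8 -35.   14.1] yaw 90.8 F [-1.1 -0.9  0.2] w15.7
-> (567, -35, 100, 91) slide [ 0.     -0.0009 -0.0859] dr [-0.0008 -0.0005 -0.004 ]
```

View pics/g7.png

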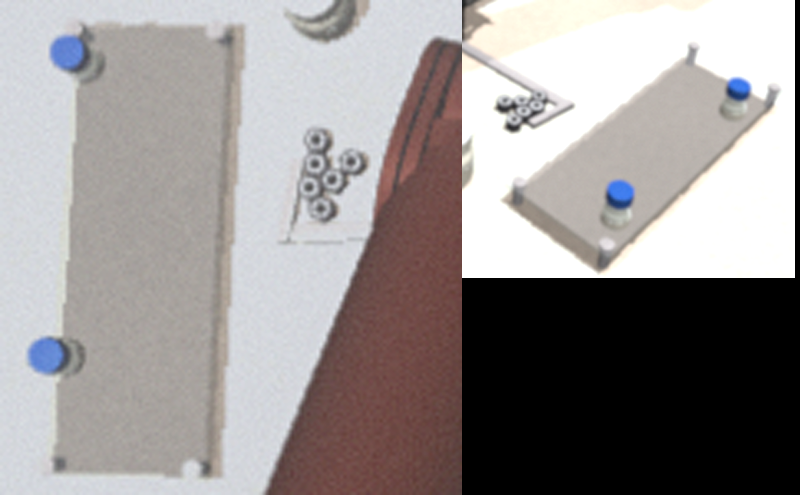

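All six nuts are out in front of the shelf, clustered around crop (320,175), and the jars stand where they were. Next I'll return the probe to its tray.

```bash
python3 -m handwheel '[{"slide":[0,0,-0.01],"dr":[0,0,0]},{"slide":[0,0,-0.03],"dr":[0,0,0]},{"slide":[0,0,-0.06],"dr":[0,0,0]},{"slide":[0,0,-0.09],"dr":[0,0,0]},{"slide":[-0.02,-0.02,-0.11],"dr":[0,0,0.1]},{"slide":[-0.04,-0.04,-0.115],"dr":[0,0,0.2]},{"slide":[-0.06,-0.06,-0.115],"dr":[0,0,0.3]},{"slide":[-0.078,-0.079,-0.115],"dr":[0,0,0.4]},{"slide":[-0.078,-0.079,-0.115],"dr":[0,0,0.5]},{"slide":[-0.078,-0.079,-0.115],"dr":[0,0,0.6]}]'; python3 -m handwheel '[{"slide":[0,0,0],"dr":[0,0,0.1]},{"slide":[0,0,0],"dr":[0,0,0.2]},{"slide":[0,0,0],"dr":[0,0,0.3]},{"slide":[0,0,0],"dr":[0,0,0.4]},{"slide":[0,0,0],"dr":[0,0,0.5]},{"slide":[0,0,0],"dr":[0,0,0.6]},{"slide":[0,0,0],"dr":[0,0,0.7]},{"slide":[0,0,0],"dr":[0,0,0.8]},{"slide":[0,0,0],"dr":[0,0,0.9]},{"slide":[0,0,0],"dr":[0,0,1.0]}]'; python3 -c "
from h import *
plan((488.5,-112,60,-1.4))"
```

```text
clock: 13.67
eef_pos: [490.1, -111.5, 129.7]
orientation: [0.882, 0.472, 0.001, -0.001]
wrist_force: [0.4, -0.1, -1.2]
gripper_width: 15.9
clock: 14.5
eef_pos: [491.0, -110.2, 129.4]
orientation: [1.0, -0.007, -0.0, -0.001]
wrist_force: [0.4, 0.0, -1.3]
gripper_width: 15.6
t14.5 [ 491.  -110.2  129.4] yaw -0.8 F [ 0.4  0.  -1.3] w15.6
-> (488.5, -112, 60, -1.4) slide [-0.0024  0.0019  0.0694] dr [-0.0019  0.0006  0.0097]
```

```bash
python3 -m handwheel '[{"slide":[-0.002,0.002,0.02],"dr":[0,0,0.01]},{"slide":[-0.002,0.002,0.045],"dr":[0,0,0.01]},{"slide":[-0.002,0.002,0.069],"dr":[0,0,0.01]},{"slide":[-0.002,0.002,0.069],"dr":[0,0,0.01]},{"slide":[-0.002,0.002,0.069],"dr":[0,0,0.01]},{"slide":[-0.002,0.002,0.069],"dr":[0,0,0.01]}]'; python3 -c "
from h import *
o,r=st();p=np.array(o['eef_pos'])
c=cap('top');s=cap('scene')
def draw(c,x0,y0,w,h,f):
    im=cv2.resize(c['image'][y0:y0+h,x0:x0+w],None,fx=f,fy=f,interpolation=2)
    pts=[r.apply(np.array(q,float))+p for q in [(205,-8,8),(205,8,8),(192,61,8),(185,61,8),(196,8,8),(40,8,8),(40,-8,8)]]
    q=np.array([(proj(c,a)-[x0,y0]+.5)*f for a in pts]).round().astype(int);cv2.polylines(im,[q],True,(0,0,255),1);return im
a=draw(c,270,140,100,140,4);b=draw(s,200,180,140,100,2.8)
o2=np.zeros((560,800,3),np.uint8);o2[:,:400]=a;o2[:280,400:792]=b
n=cv2.resize(c['image'][180:220,185:235],None,fx=7,fy=7,interpolation=2);o2[280:560,420:770]=n
cv2.imwrite('pics/g8.png',o2);np.save('pics/top8.npy',c['image'])
plan((488.5,-112,17.3,-1.4))"
```

```text
clock: 15.0
eef_pos: [489.5, -113.4, 61.3]
orientation: [1.0, -0.011, 0.0, -0.001]
wrist_force: [-0.4, 0.3, -0.7]
gripper_width: 15.6
t 15.0 pos [ 489.5 -113.4   61.3] F [-0.4  0.3 -0.7] w 15.635213640808184
[[ 1.    -0.021  0.   ]
 [-0.021 -1.     0.001]
 [ 0.    -0.001 -1.   ]]
t15.1 [ 489.8 -113.6   61.5] yaw -1.2 F [-0.1 -0.2 -1. ] w16.0
-> (488.5, -112, 17.3, -1.4) slide [-0.0014 -0.0015  0.0442] dr [-0.0017 -0.0015  0.0028]
```

View pics/g8.png

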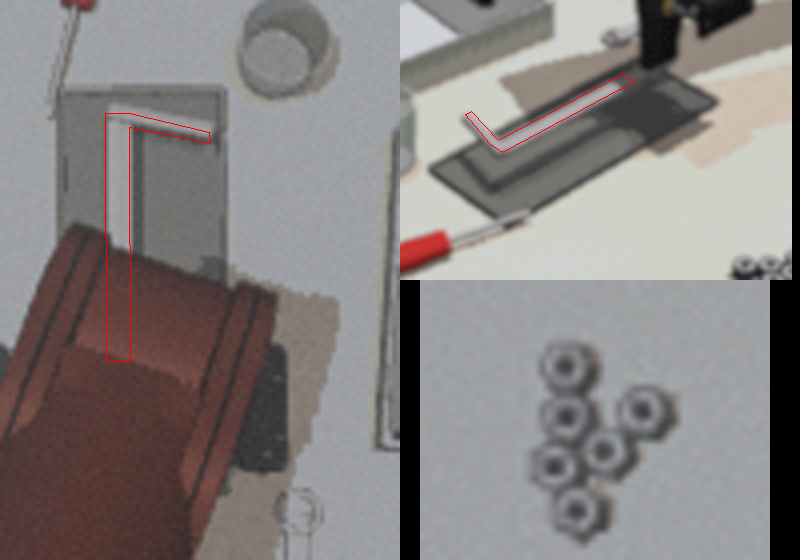

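The probe matches the expected outline within about 4 mm, over the tray interior. All six nuts are visible in the inset at (567,367), (566,416), (555,467), (580,510), (605,450) and (646,410). I'll lower the probe and release it.

```bash
python3 -m handwheel '[{"slide":[-0.002,-0.001,0.012],"dr":[0,0,0.003]},{"slide":[-0.002,-0.001,0.024],"dr":[0,0,0.003]},{"slide":[-0.002,-0.001,0.034],"dr":[0,0,0.003]},{"slide":[-0.002,-0.001,0.041],"dr":[0,0,0.003]},{"slide":[-0.002,-0.001,0.044],"dr":[0,0,0.003]},{"slide":[-0.002,-0.001,0.0445],"dr":[0,0,0.003]},{"slide":[-0.002,-0.001,0.0445],"dr":[0,0,0.003]}]'; python3 -m handwheel '[{"slide":[0,0,0],"dr":[0,0,0]},{"slide":[0,0,0],"dr":[0,0,0]},{"slide":[0,0,0],"dr":[0,0,0]},{"slide":[0,0,0],"dr":[0,0,0]},{"slide":[0,0,0],"dr":[0,0,0]},{"slide":[0,0,0],"dr":[0,0,0]}]' 0.5 20;  python3 -m handwheel '[{"slide":[0,0,-0.02],"dr":[0,0,0]},{"slide":[0,0,-0.05],"dr":[0,0,0]},{"slide":[0,0,-0.09],"dr":[0,0,0]},{"slide":[0,0,-0.12],"dr":[0,0,0]},{"slide":[0,0,-0.12],"dr":[0,0,0]}]'; python3 -c "
from h import *
c=manip.capture('top')
print('nuts');[print(at(c,185+(x-420)/7,180+(y-280)/7,14).round(1)) for x,y in [(567,367),(566,416),(555,467),(580,510),(605,450),(646,410)]]
plan((527,-341,130,84),(527,-341,56,84),(527+104.4,-341-10.8,56,84))"
```

```text
clock: 15.68
eef_pos: [486.2, -112.7, 16.0]
orientation: [1.0, -0.013, -0.001, -0.002]
wrist_force: [-11.2, 3.7, 28.5]
gripper_width: 15.4
clock: 16.18
eef_pos: [486.5, -112.9, 15.2]
orientation: [1.0, -0.013, -0.0, -0.001]
wrist_force: [0.4, 0.4, 0.4]
gripper_width: 41.6
clock: 16.6
eef_pos: [489.8, -113.9, 140.7]
orientation: [1.0, -0.013, 0.004, -0.001]
wrist_force: [0.7, -0.5, 0.8]
gripper_width: 43.5
nuts
[641.1 137.5]
[621.7 137.8]
[601.6 142. ]
[584.4 132.2]
[607.9 122.4]
[623.3 106.4]
t16.6 [ 488.8 -113.   138.2] yaw -1.4 F [ 0.5  0.2 -0.9] w43.5
-> (527, -341, 130, 84) slide [0.0438 0.227  0.0078] dr [ 1.300e-03 -6.100e-03 -1.491e+00]
-> (527, -341, 56, 84) slide [ 0.    -0.     0.074] dr [0. 0. 0.]
-> (631.4, -351.8, 56, 84) slide [0.0002 0.105  0.    ] dr [0. 0. 0.]
```

```bash
python3 -m handwheel '[{"slide":[0.006,0.03,0.003],"dr":[0,0,-0.12]},{"slide":[0.012,0.06,0.005],"dr":[0,0,-0.24]},{"slide":[0.018,0.09,0.008],"dr":[0,0,-0.36]},{"slide":[0.024,0.12,0.008],"dr":[0,0,-0.48]},{"slide":[0.03,0.15,0.008],"dr":[0,0,-0.6]},{"slide":[0.036,0.18,0.008],"dr":[0,0,-0.72]},{"slide":[0.04,0.21,0.008],"dr":[0,0,-0.84]},{"slide":[0.044,0.227,0.008],"dr":[0,0,-0.96]},{"slide":[0.044,0.227,0.008],"dr":[0,0,-1.08]},{"slide":[0.044,0.227,0.008],"dr":[0,0,-1.2]}]'; python3 -m handwheel '[{"slide":[0,0,0],"dr":[0,0,-0.1]},{"slide":[0,0,0],"dr":[0,0,-0.2]},{"slide":[0,0,0],"dr":[0,0,-0.29]},{"slide":[0,0,0],"dr":[0,0,-0.29]},{"slide":[0,0,0],"dr":[0,0,-0.29]}]'; python3 -c "
from h import *
plan((527,-341,56,84))"
```

```text
clock: 17.48
eef_pos: [523.7, -342.6, 125.2]
orientation: [0.845, 0.534, -0.001, -0.001]
wrist_force: [-0.0, 0.6, 0.2]
gripper_width: 43.3
clock: 17.9
eef_pos: [524.5, -340.8, 126.0]
orientation: [0.761, 0.649, -0.0, -0.001]
wrist_force: [-0.6, 0.2, -1.2]
gripper_width: 44.0
t17.9 [ 524.5 -340.8  126. ] yaw 80.9 F [-0.6  0.2 -1.2] w44.0
-> (527, -341, 56, 84) slide [0.0001 0.0027 0.0699] dr [-0.0023 -0.0019 -0.0547]
```

```bash
python3 -m handwheel '[{"slide":[0,0.003,0.015],"dr":[0,0,-0.055]},{"slide":[0,0.003,0.03],"dr":[0,0,-0.055]},{"slide":[0,0.003,0.045],"dr":[0,0,-0.055]},{"slide":[0,0.003,0.06],"dr":[0,0,-0.055]},{"slide":[0,0.003,0.068],"dr":[0,0,-0.055]},{"slide":[0,0.003,0.068],"dr":[0,0,-0.055]}]'; python3 -m handwheel '[{"slide":[0,0,0],"dr":[0,0,0]},{"slide":[0,0,0],"dr":[0,0,0]},{"slide":[0,0,0],"dr":[0,0,0]},{"slide":[0,0,0],"dr":[0,0,0]},{"slide":[0,0,0],"dr":[0,0,0]},{"slide":[0,0,0],"dr":[0,0,0]}]' 0 20; python3 -m handwheel '[{"slide":[0,0.01,0],"dr":[0,0,0]},{"slide":[0,0.022,0],"dr":[0,0,0]},{"slide":[0,0.034,0],"dr":[0,0,0]},{"slide":[0,0.046,0],"dr":[0,0,0]},{"slide":[0,0.058,0],"dr":[0,0,0]},{"slide":[0,0.07,0],"dr":[0,0,0]},{"slide":[0,0.082,0],"dr":[0,0,0]},{"slide":[0,0.09,0],"dr":[0,0,0]},{"slide":[0,0.096,0],"dr":[0,0,0]},{"slide":[0,0.098,0],"dr":[0,0,0]}]'; python3 -c "
from h import *
plan((631.4,-351.8,56,84))"
```

```text
clock: 18.4
eef_pos: [526.7, -340.5, 56.8]
orientation: [0.743, 0.67, -0.001, -0.002]
wrist_force: [-0.8, 0.5, -1.5]
gripper_width: 43.6
clock: 18.9
eef_pos: [528.2, -341.5, 59.6]
orientation: [0.742, 0.67, 0.0, -0.0]
wrist_force: [0.6, 0.9, 2.7]
gripper_width: 14.0
clock: 19.73
eef_pos: [623.5, -351.5, 59.5]
orientation: [0.742, 0.67, -0.001, -0.003]
wrist_force: [-18.5, 6.8, 19.3]
gripper_width: 13.7
t19.7 [ 623.5 -351.5   59.5] yaw 84.1 F [-18.5   6.8  19.3] w13.7
-> (631.4, -351.8, 56, 84) slide [0.0005 0.0079 0.0034] dr [-0.0059 -0.0022  0.0026]
```

The cover hit its stop, so it is fully open. I'll release it and work out which nut to pick, at which angle.

```bash
python3 -m handwheel '[{"slide":[0,-0.003,0],"dr":[0,0,0]},{"slide":[0,-0.003,0],"dr":[0,0,0]},{"slide":[0,-0.003,0],"dr":[0,0,0]},{"slide":[0,-0.003,0],"dr":[0,0,0]},{"slide":[0,-0.003,0],"dr":[0,0,0]}]' 0.45 30; python3 -m handwheel '[{"slide":[0,-0.003,-0.02],"dr":[0,0,0]},{"slide":[0,-0.003,-0.05],"dr":[0,0,0]},{"slide":[0,-0.003,-0.08],"dr":[0,0,0]},{"slide":[0,-0.003,-0.1],"dr":[0,0,0]},{"slide":[0,-0.003,-0.1],"dr":[0,0,0]}]'
cat > pick.py <<'E'
from h import *
def best(N,w=32,t=15):
    res=[]
    for i,n in enumerate(N):
        oth=np.delete(N,i,0)-n
        for ph in range(0,180,5):
            a=np.array([np.cos(np.radians(ph)),np.sin(np.radians(ph))]);b=np.array([-a[1],a[0]])
            for s in (-4,-2,0,2,4):
                if len(oth)==0: res.append((99,i,ph,s));continue
                A=np.abs(oth@a)-(w/2+t);Bb=np.abs(oth@b-s)-10
                d=np.hypot(np.maximum(A,0),np.maximum(Bb,0))+np.minimum(np.maximum(A,Bb),0)-10.5
                res.append((d.min()-abs(s)*.3,i,ph,s))
    res.sort(key=lambda r:-r[0]);return res
if __name__=='__main__':
    N=np.array([[641.1,137.5],[621.7,137.8],[601.6,142],[584.4,132.2],[607.9,122.4],[623.3,106.4]]);L=[1,2,3,4,5,6]
    while len(N):
        r=best(N)[0];i=r[1];a=np.radians(r[2]);p=N[i]+r[3]*np.array([-np.sin(a),np.cos(a)])
        print('N%d'%L[i],'clear %.1f'%r[0],'jaw',r[2],'shift',r[3],'at',p.round(1));N=np.delete(N,i,0);L.pop(i)
E
python3 pick.py; python3 -c "
from h import *
plan((519,-341,120,84))"
```

```text
clock: 20.15
eef_pos: [622.6, -350.8, 58.9]
orientation: [0.742, 0.67, 0.0, -0.001]
wrist_force: [0.1, -0.4, -0.2]
gripper_width: 36.3
clock: 20.57
eef_pos: [621.5, -352.3, 164.5]
orientation: [0.742, 0.67, 0.002, 0.003]
wrist_force: [-0.2, -0.2, 0.4]
gripper_width: 39.2
N6 clear 3.0 jaw 25 shift -4 at [625.  102.8]
N1 clear 1.7 jaw 90 shift -4 at [645.1 137.5]
N4 clear 1.5 jaw 105 shift 4 at [580.5 131.2]
N5 clear -0.1 jaw 170 shift 4 at [607.2 118.5]
N2 clear 2.8 jaw 80 shift -4 at [625.6 137.1]
N3 clear 99.0 jaw 0 shift -4 at [601.6 138. ]
t20.6 [ 621.5 -352.3  164.5] yaw 84.2 F [-0.2 -0.2  0.4] w39.2
-> (519, -341, 120, 84) slide [ 0.0009 -0.1034  0.0439] dr [0.0061 0.0013 0.0034]
```

```bash
python3 -c "
from h import *
plan((625,50,100,115))"
```

```text
t20.6 [ 621.5 -352.3  164.5] yaw 84.2 F [-0.2 -0.2  0.4] w39.2
-> (625, 50, 100, 115) slide [ 0.4006 -0.0376  0.0638] dr [ 0.0056  0.0029 -0.5377]
```

```bash
python3 -m handwheel '[{"slide":[0.04,-0.004,0],"dr":[0.006,0.003,-0.05]},{"slide":[0.08,-0.008,0],"dr":[0.006,0.003,-0.11]},{"slide":[0.12,-0.011,0],"dr":[0.006,0.003,-0.16]},{"slide":[0.16,-0.015,0.01],"dr":[0.006,0.003,-0.22]},{"slide":[0.2,-0.019,0.02],"dr":[0.006,0.003,-0.27]},{"slide":[0.24,-0.023,0.03],"dr":[0.006,0.003,-0.33]},{"slide":[0.28,-0.026,0.04],"dr":[0.006,0.003,-0.38]},{"slide":[0.32,-0.03,0.05],"dr":[0.006,0.003,-0.44]},{"slide":[0.36,-0.034,0.06],"dr":[0.006,0.003,-0.5]},{"slide":[0.4,-0.038,0.064],"dr":[0.006,0.003,-0.538]}]' 0.37; python3 -c "
from h import *
plan((625,103,60,115))"
```

```text
clock: 21.4
eef_pos: [620.9, 53.2, 93.8]
orientation: [0.536, 0.844, -0.001, -0.005]
wrist_force: [-0.5, -0.3, -0.8]
gripper_width: 32.1
t21.4 [620.9  53.2  93.8] yaw 115.2 F [-0.5 -0.3 -0.8] w32.1
-> (625, 103, 60, 115) slide [0.0431 0.0251 0.0339] dr [-0.0067 -0.0065  0.0038]
```

```bash
cat > det.py <<'E'
from h import *
def detect(im,c,box=(115,140,290,260),z=14,thr=28):
    """dark nuts on the bright bench in top image by template correlation with a ring"""
    x0,y0,x1,y1=box;g=cv2.cvtColor(im,cv2.COLOR_BGR2GRAY)[y0:y1,x0:x1].astype(np.float32)
    f=6;g=cv2.resize(g,None,fx=f,fy=f,interpolation=2)
    yy,xx=np.mgrid[-40:41,-40:41]/f;r=np.hypot(xx,yy)
    t=(210-90*((r>1.5)&(r<4.0))-40*(r<1.5)).astype(np.float32)
    m=cv2.matchTemplate(g,t,cv2.TM_CCOEFF_NORMED);out=[]
    while len(out)<8:
        _,v,_,(x,y)=cv2.minMaxLoc(m)
        if v<.6: break
        u,w=x0+(x+40.5)/f-.5,y0+(y+40.5)/f-.5
        out.append([*at(c,u,w,z),v,u,w]);cv2.circle(m,(x,y),27,-1.0,-1)
    return np.array(out).round(2)
E
python3 -c "
from det import *
c=cap('top');print(detect(np.load('pics/top8.npy'),c));print(detect(c['image'],c))"
```

```text
[[6.4112e+02 1.3590e+02 6.4000e-01 2.0658e+02 1.9242e+02]]
[]
```

```bash
sed -i 's/v<.6/v<thr/; s/thr=28/thr=.4/' det.py; python3 -c "
from det import *
np.set_printoptions(suppress=True)
c=cap('top');print(detect(np.load('pics/top8.npy'),c));print(detect(c['image'],c))"
```

```text
[[641.12 135.9    0.64 206.58 192.42]
 [622.79 105.1    0.6  217.75 198.75]
 [728.99 210.89   0.57 179.92 161.92]
 [581.5  131.09   0.54 208.25 213.92]
 [755.94 115.54   0.52 214.08 151.58]
 [717.37 342.17   0.48 133.25 167.25]
 [535.89 -20.62   0.46 264.08 229.42]
 [711.81 330.21   0.46 137.42 169.08]]
[[717.84 341.72   0.48 133.42 167.08]
 [729.98  31.2    0.48 244.42 159.92]
 [559.22 -53.47   0.47 276.08 220.58]
 [710.4  330.64   0.45 137.25 169.58]
 [580.77  98.25   0.45 220.25 213.92]
 [581.67  55.91   0.42 235.75 213.25]
 [675.33 236.17   0.42 170.58 181.08]
 [581.71  15.94   0.41 250.42 212.92]]
```

```bash
python3 -m handwheel '[{"slide":[0.02,0.012,0.01],"dr":[-0.006,-0.006,0.004]},{"slide":[0.042,0.024,0.033],"dr":[-0.006,-0.006,0.004]},{"slide":[0.042,0.024,0.05],"dr":[-0.006,-0.006,0.004]},{"slide":[0.042,0.024,0.065],"dr":[-0.006,-0.006,0.004]},{"slide":[0.042,0.024,0.065],"dr":[-0.006,-0.006,0.004]},{"slide":[0.042,0.024,0.065],"dr":[-0.006,-0.006,0.004]}]'; python3 -c "
from h import *
plan((624.5,101.5,3.5,115))
s=cap('scene');c=s
x0,y0=proj(c,(620,110,10)).astype(int)-[50,40]
im=cv2.resize(c['image'][y0:y0+80,x0:x0+100],None,fx=7,fy=7,interpolation=2);cv2.imwrite('pics/g9.png',im)"
```

```text
clock: 22.0
eef_pos: [625.0, 99.0, 29.9]
orientation: [0.539, 0.842, -0.0, -0.0]
wrist_force: [-0.3, -0.1, 0.2]
gripper_width: 32.2
t22.0 [625.   99.   29.9] yaw 114.8 F [-0.3 -0.1  0.2] w32.2
-> (624.5, 101.5, 3.5, 115) slide [0.0025 0.0006 0.0264] dr [-0.001   0.0001 -0.0041]
```

View pics/g9.png

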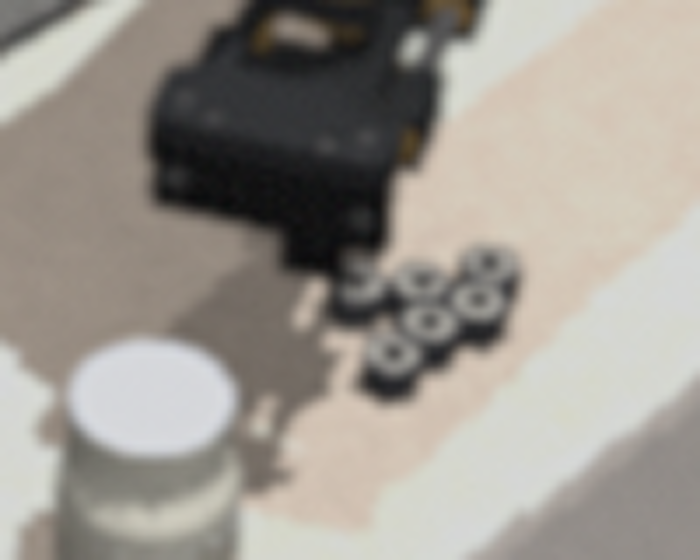

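The nuts have not moved, and the fingers are just above N6. I'll grip it.

```bash
python3 -m handwheel '[{"slide":[0.002,0.001,0.01],"dr":[0,0,0]},{"slide":[0.002,0.001,0.02],"dr":[0,0,0]},{"slide":[0.002,0.001,0.026],"dr":[0,0,0]},{"slide":[0.002,0.001,0.026],"dr":[0,0,0]},{"slide":[0.002,0.001,0.026],"dr":[0,0,0]}]'; python3 -m handwheel '[{"slide":[0,0,0],"dr":[0,0,0]},{"slide":[0,0,0],"dr":[0,0,0]},{"slide":[0,0,0],"dr":[0,0,0]},{"slide":[0,0,0],"dr":[0,0,0]},{"slide":[0,0,0],"dr":[0,0,0]}]' 0 30; python3 -m handwheel '[{"slide":[0,0,-0.02],"dr":[0,0,0]},{"slide":[0,0,-0.05],"dr":[0,0,0]},{"slide":[0,0,-0.09],"dr":[0,0,0]},{"slide":[0,0,-0.11],"dr":[0,0,0]},{"slide":[0,0,-0.11],"dr":[0,0,0]}]'; python3 -c "
from h import *
plan((519,-320,110,90))"
```

```text
clock: 22.47
eef_pos: [625.4, 101.5, 4.1]
orientation: [0.539, 0.842, -0.0, -0.0]
wrist_force: [0.5, 0.3, 0.7]
gripper_width: 32.2
clock: 22.88
eef_pos: [626.0, 101.8, 5.1]
orientation: [0.539, 0.842, 0.001, 0.001]
wrist_force: [0.8, -0.9, 2.0]
gripper_width: 18.6
clock: 23.3
eef_pos: [628.7, 102.0, 120.4]
orientation: [0.539, 0.842, 0.003, 0.003]
wrist_force: [0.9, -0.2, 0.8]
gripper_width: 18.9
t23.3 [628.7 102.  120.4] yaw 114.8 F [ 0.9 -0.2  0.8] w18.9
-> (519, -320, 110, 90) slide [-0.3372 -0.2764  0.0083] dr [ 0.0092 -0.0007  0.4323]
```

```bash
python3 -m handwheel '[{"slide":[-0.025,-0.02,0],"dr":[0.009,0,0.05]},{"slide":[-0.057,-0.047,0],"dr":[0.009,0,0.1]},{"slide":[-0.089,-0.073,0],"dr":[0.009,0,0.15]},{"slide":[-0.121,-0.099,0.008],"dr":[0.009,0,0.2]},{"slide":[-0.153,-0.125,0.008],"dr":[0.009,0,0.25]},{"slide":[-0.185,-0.152,0.008],"dr":[0.009,0,0.3]},{"slide":[-0.217,-0.178,0.008],"dr":[0.009,0,0.35]},{"slide":[-0.249,-0.204,0.008],"dr":[0.009,0,0.4]},{"slide":[-0.281,-0.23,0.008],"dr":[0.009,0,0.432]},{"slide":[-0.313,-0.257,0.008],"dr":[0.009,0,0.432]}]'; python3 -c "
from h import *
plan((510,-325,100,90),(510,-325,30,90))"
```

```text
clock: 24.13
eef_pos: [522.3, -291.6, 105.7]
orientation: [0.708, 0.707, -0.003, -0.003]
wrist_force: [0.6, -0.5, -0.7]
gripper_width: 18.8
t24.1 [ 522.3 -291.6  105.7] yaw 89.9 F [ 0.6 -0.5 -0.7] w18.8
-> (510, -325, 100, 90) slide [-0.0334 -0.0122  0.0059] dr [-0.0085  0.0012 -0.0016]
-> (510, -325, 30, 90) slide [ 0.   -0.    0.07] dr [0. 0. 0.]
```

```bash
python3 -m handwheel '[{"slide":[-0.017,-0.006,0.003],"dr":[-0.0085,0,0]},{"slide":[-0.033,-0.012,0.006],"dr":[-0.0085,0,0]},{"slide":[-0.033,-0.012,0.025],"dr":[-0.0085,0,0]},{"slide":[-0.033,-0.012,0.045],"dr":[-0.0085,0,0]},{"slide":[-0.033,-0.012,0.065],"dr":[-0.0085,0,0]},{"slide":[-0.033,-0.012,0.08],"dr":[-0.0085,0,0]},{"slide":[-0.033,-0.012,0.08],"dr":[-0.0085,0,0]}]'; python3 -m handwheel '[{"slide":[0,0,0],"dr":[0,0,0]},{"slide":[0,0,0],"dr":[0,0,0]},{"slide":[0,0,0],"dr":[0,0,0]},{"slide":[0,0,0],"dr":[0,0,0]}]' 0.37 20; python3 -m handwheel '[{"slide":[0,0,-0.025],"dr":[0,0,0]},{"slide":[0,0,-0.055],"dr":[0,0,0]},{"slide":[0,0,-0.08],"dr":[0,0,0]},{"slide":[0.03,0.01,-0.085],"dr":[0,0,-0.12]},{"slide":[0.07,0.02,-0.085],"dr":[0,0,-0.24]},{"slide":[0.11,0.03,-0.085],"dr":[0,0,-0.36]},{"slide":[0.15,0.045,-0.085],"dr":[0,0,-0.48]},{"slide":[0.19,0.06,-0.085],"dr":[0,0,-0.6]},{"slide":[0.23,0.075,-0.085],"dr":[0,0,-0.72]},{"slide":[0.27,0.09,-0.085],"dr":[0,0,-0.84]}]'; python3 -c "
from det import *
np.set_printoptions(suppress=True)
c=cap('top');print(detect(c['image'],c,box=(185,175,245,230),thr=.3)[:,:3])
plan((644.5,136,90,180))"
```

```text
clock: 24.72
eef_pos: [508.3, -321.9, 22.7]
orientation: [0.707, 0.707, -0.002, -0.002]
wrist_force: [-0.9, 1.0, -0.3]
gripper_width: 18.7
clock: 25.05
eef_pos: [511.6, -323.5, 27.7]
orientation: [0.707, 0.707, 0.0, 0.002]
wrist_force: [0.9, -0.3, 0.6]
gripper_width: 31.2
clock: 25.88
eef_pos: [600.1, -54.9, 112.4]
orientation: [0.354, 0.935, -0.0, 0.001]
wrist_force: [0.8, 0.8, 0.5]
gripper_width: 32.4
[[641.12 135.9    0.64]
 [581.5  131.09   0.52]
 [628.6  136.3    0.4 ]
 [607.44 120.19   0.38]
 [604.21 139.87   0.36]
 [648.43  52.37   0.34]
 [622.78  64.84   0.33]
 [560.65  75.99   0.32]]
t25.9 [602.9 -44.  112. ] yaw 139.6 F [ 2.3  9.2 -0.4] w32.2
-> (644.5, 136, 90, 180) slide [0.085  0.1639 0.0228] dr [ 0.0044  0.0023 -0.7054]
```

```bash
python3 -m handwheel '[{"slide":[0.015,0.03,0.003],"dr":[0.004,0.002,-0.12]},{"slide":[0.03,0.06,0.006],"dr":[0.004,0.002,-0.24]},{"slide":[0.045,0.09,0.009],"dr":[0.004,0.002,-0.36]},{"slide":[0.06,0.12,0.015],"dr":[0.004,0.002,-0.48]},{"slide":[0.075,0.145,0.02],"dr":[0.004,0.002,-0.6]},{"slide":[0.085,0.16,0.023],"dr":[0.004,0.002,-0.705]},{"slide":[0.085,0.16,0.045],"dr":[0.004,0.002,-0.705]},{"slide":[0.085,0.16,0.07],"dr":[0.004,0.002,-0.705]},{"slide":[0.085,0.16,0.08],"dr":[0.004,0.002,-0.705]},{"slide":[0.085,0.16,0.08],"dr":[0.004,0.002,-0.705]}]'; python3 -c "
from det import *
plan((644.5,136,4,180))"
```

```text
clock: 26.77
eef_pos: [641.0, 118.0, 28.7]
orientation: [0.013, 1.0, -0.003, -0.003]
wrist_force: [-1.0, 0.3, 0.2]
gripper_width: 31.8
t26.8 [641.  118.   28.7] yaw 178.5 F [-1.   0.3  0.2] w31.8
-> (644.5, 136, 4, 180) slide [-0.0032  0.0182  0.0245] dr [-0.0061 -0.0065 -0.026 ]
```

```bash
python3 -m handwheel '[{"slide":[-0.003,0.01,0],"dr":[-0.006,-0.006,-0.026]},{"slide":[-0.003,0.018,0],"dr":[-0.006,-0.006,-0.026]},{"slide":[-0.003,0.018,0.004],"dr":[-0.006,-0.006,-0.026]},{"slide":[-0.003,0.018,0.014],"dr":[-0.006,-0.006,-0.026]},{"slide":[-0.003,0.018,0.024],"dr":[-0.006,-0.006,-0.026]},{"slide":[-0.003,0.018,0.0245],"dr":[-0.006,-0.006,-0.026]},{"slide":[-0.003,0.018,0.0245],"dr":[-0.006,-0.006,-0.026]}]'; python3 -m handwheel '[{"slide":[0,0,0],"dr":[0,0,0]},{"slide":[0,0,0],"dr":[0,0,0]},{"slide":[0,0,0],"dr":[0,0,0]},{"slide":[0,0,0],"dr":[0,0,0]},{"slide":[0,0,0],"dr":[0,0,0]}]' 0 30; python3 -m handwheel '[{"slide":[0,0,-0.02],"dr":[0,0,0]},{"slide":[0,0,-0.05],"dr":[0,0,0]},{"slide":[0,0,-0.09],"dr":[0,0,0]},{"slide":[0,0,-0.11],"dr":[0,0,0]},{"slide":[0,0,-0.11],"dr":[0,0,0]}]'; python3 -c "
from h import *
plan((545,-250,110,100))"
```

```text
clock: 27.35
eef_pos: [645.3, 136.0, 5.1]
orientation: [-0.0, 1.0, 0.0, 0.001]
wrist_force: [0.2, 0.1, 0.0]
gripper_width: 32.0
clock: 27.77
eef_pos: [646.4, 136.6, 6.7]
orientation: [-0.0, 1.0, 0.001, 0.002]
wrist_force: [-0.3, -0.4, 1.1]
gripper_width: 19.5
clock: 28.18
eef_pos: [648.9, 137.0, 122.6]
orientation: [-0.0, 1.0, 0.002, 0.006]
wrist_force: [0.9, -0.4, 0.2]
gripper_width: 19.4
t28.2 [648.9 137.  122.6] yaw -180.0 F [ 0.9 -0.4  0.2] w19.4
-> (545, -250, 110, 100) slide [ 0.1042 -0.387   0.0098] dr [0.0116 0.0072 1.3967]
```

```bash
python3 -m handwheel '[{"slide":[0.01,-0.03,0],"dr":[0.01,0.007,0.12]},{"slide":[0.02,-0.07,0],"dr":[0.01,0.007,0.24]},{"slide":[0.03,-0.11,0],"dr":[0.01,0.007,0.36]},{"slide":[0.04,-0.15,0.01],"dr":[0.01,0.007,0.48]},{"slide":[0.05,-0.19,0.01],"dr":[0.01,0.007,0.6]},{"slide":[0.06,-0.23,0.01],"dr":[0.01,0.007,0.72]},{"slide":[0.07,-0.27,0.01],"dr":[0.01,0.007,0.84]},{"slide":[0.08,-0.31,0.01],"dr":[0.01,0.007,0.96]},{"slide":[0.09,-0.35,0.01],"dr":[0.01,0.007,1.08]},{"slide":[0.1,-0.387,0.01],"dr":[0.01,0.007,1.2]}]'; python3 -c "
from h import *
plan((522,-350,105,90))"
```

```text
clock: 29.02
eef_pos: [544.9, -252.8, 105.3]
orientation: [0.567, 0.824, -0.003, -0.002]
wrist_force: [0.5, -0.6, -0.3]
gripper_width: 19.3
t29.0 [ 544.9 -252.8  105.3] yaw 110.9 F [ 0.5 -0.6 -0.3] w19.3
-> (522, -350, 105, 90) slide [-0.0826 -0.0561  0.0007] dr [-0.0077  0.0015  0.3651]
```

```bash
python3 -m handwheel '[{"slide":[-0.028,-0.019,0],"dr":[-0.008,0,0.12]},{"slide":[-0.055,-0.038,0],"dr":[-0.008,0,0.24]},{"slide":[-0.0826,-0.056,0],"dr":[-0.008,0,0.365]},{"slide":[-0.0826,-0.056,0.02],"dr":[-0.008,0,0.365]},{"slide":[-0.0826,-0.056,0.045],"dr":[-0.008,0,0.365]},{"slide":[-0.0826,-0.056,0.065],"dr":[-0.008,0,0.365]},{"slide":[-0.0826,-0.056,0.078],"dr":[-0.008,0,0.365]},{"slide":[-0.0826,-0.056,0.078],"dr":[-0.008,0,0.365]}]'; python3 -m handwheel '[{"slide":[0,0,0],"dr":[0,0,0]},{"slide":[0,0,0],"dr":[0,0,0]},{"slide":[0,0,0],"dr":[0,0,0]},{"slide":[0,0,0],"dr":[0,0,0]}]' 0.37 20; python3 -m handwheel '[{"slide":[0,0,-0.025],"dr":[0,0,0]},{"slide":[0,0,-0.055],"dr":[0,0,0]},{"slide":[0,0,-0.08],"dr":[0,0,0]},{"slide":[0.03,0,-0.085],"dr":[0,0,0.12]},{"slide":[0.07,0.01,-0.085],"dr":[0,0,0.24]},{"slide":[0.11,0.02,-0.085],"dr":[0,0,0.36]},{"slide":[0.15,0.03,-0.085],"dr":[0,0,0.48]},{"slide":[0.19,0.03,-0.085],"dr":[0,0,0.6]},{"slide":[0.23,0.03,-0.085],"dr":[0,0,0.72]},{"slide":[0.27,0.03,-0.085],"dr":[0,0,0.84]}]'; python3 -c "
from det import *
np.set_printoptions(suppress=True)
c=cap('top');cv2.imwrite('pics/t10.png',c['image']);print(detect(c['image'],c,box=(185,175,245,230),thr=.35)[:,:3])
plan((578,130,90,15))"
```

```text
clock: 29.68
eef_pos: [521.5, -346.8, 24.7]
orientation: [0.705, 0.709, -0.001, -0.002]
wrist_force: [-1.2, 0.1, 0.2]
gripper_width: 19.1
clock: 30.02
eef_pos: [524.1, -348.4, 29.2]
orientation: [0.705, 0.709, 0.0, 0.002]
wrist_force: [0.2, -0.5, 0.1]
gripper_width: 30.7
clock: 30.85
eef_pos: [552.0, -88.4, 113.5]
orientation: [0.928, 0.373, 0.001, 0.001]
wrist_force: [0.9, 0.1, 0.2]
gripper_width: 31.9
[[581.5  131.09   0.52]
 [620.3  137.19   0.49]
 [606.98 120.19   0.37]
 [603.28 139.86   0.36]]
t30.9 [552.7 -78.9 112.7] yaw 43.4 F [ 1.1  6.3 -0.7] w32.5
-> (578, 130, 90, 15) slide [ 0.1618 -0.1343  0.0234] dr [-0.0026 -0.0021  0.4955]
```

```bash
python3 -m handwheel '[{"slide":[0.028,-0.022,0.003],"dr":[0,0,0.1]},{"slide":[0.056,-0.045,0.006],"dr":[0,0,0.2]},{"slide":[0.084,-0.068,0.01],"dr":[0,0,0.3]},{"slide":[0.11,-0.09,0.015],"dr":[0,0,0.4]},{"slide":[0.136,-0.112,0.02],"dr":[0,0,0.495]},{"slide":[0.155,-0.13,0.03],"dr":[0,0,0.495]},{"slide":[0.155,-0.13,0.045],"dr":[0,0,0.495]},{"slide":[0.155,-0.13,0.07],"dr":[0,0,0.495]},{"slide":[0.155,-0.13,0.08],"dr":[0,0,0.495]},{"slide":[0.155,-0.13,0.08],"dr":[0,0,0.495]}]'; python3 -c "
from det import *
plan((578,130,4,15))"
```

```text
clock: 31.73
eef_pos: [571.3, 110.2, 30.7]
orientation: [0.991, 0.137, -0.001, 0.001]
wrist_force: [-0.6, -0.7, 0.5]
gripper_width: 32.1
t31.7 [571.3 110.2  30.7] yaw 15.7 F [-0.6 -0.7  0.5] w32.1
-> (578, 130, 4, 15) slide [ 0.012  -0.0173  0.0266] dr [0.0018 0.0031 0.0131]
```

```bash
python3 -m handwheel '[{"slide":[0.006,-0.009,0],"dr":[0,0.003,0.013]},{"slide":[0.012,-0.017,0],"dr":[0,0.003,0.013]},{"slide":[0.012,-0.017,0.006],"dr":[0,0.003,0.013]},{"slide":[0.012,-0.017,0.016],"dr":[0,0.003,0.013]},{"slide":[0.012,-0.017,0.026],"dr":[0,0.003,0.013]},{"slide":[0.012,-0.017,0.0265],"dr":[0,0.003,0.013]},{"slide":[0.012,-0.017,0.0265],"dr":[0,0.003,0.013]}]'; python3 -m handwheel '[{"slide":[0,0,0],"dr":[0,0,0]},{"slide":[0,0,0],"dr":[0,0,0]},{"slide":[0,0,0],"dr":[0,0,0]},{"slide":[0,0,0],"dr":[0,0,0]},{"slide":[0,0,0],"dr":[0,0,0]}]' 0 30; python3 -m handwheel '[{"slide":[0,0,-0.02],"dr":[0,0,0]},{"slide":[0,0,-0.05],"dr":[0,0,0]},{"slide":[0,0,-0.09],"dr":[0,0,0]},{"slide":[0,0,-0.11],"dr":[0,0,0]},{"slide":[0,0,-0.11],"dr":[0,0,0]}]'; python3 -c "
from h import *
plan((530,-260,110,75))"
```

```text
clock: 32.32
eef_pos: [578.8, 129.5, 4.9]
orientation: [0.991, 0.13, 0.001, 0.001]
wrist_force: [-0.1, -0.7, 0.1]
gripper_width: 32.0
clock: 32.73
eef_pos: [579.8, 130.4, 6.2]
orientation: [0.991, 0.13, 0.002, 0.0]
wrist_force: [-0.6, -0.3, 0.3]
gripper_width: 18.5
clock: 33.15
eef_pos: [582.1, 130.7, 120.9]
orientation: [0.991, 0.13, 0.005, -0.001]
wrist_force: [0.8, 1.0, 0.3]
gripper_width: 18.4
t33.1 [582.1 130.7 120.9] yaw 15.0 F [0.8 1.  0.3] w18.4
-> (530, -260, 110, 75) slide [-0.1514  0.364   0.0094] dr [ 0.0056 -0.0096 -1.0477]
```

```bash
python3 -m handwheel '[{"slide":[-0.012,0.03,0],"dr":[0.005,-0.009,-0.11]},{"slide":[-0.028,0.067,0],"dr":[0.005,-0.009,-0.22]},{"slide":[-0.044,0.105,0],"dr":[0.005,-0.009,-0.33]},{"slide":[-0.06,0.143,0.01],"dr":[0.005,-0.009,-0.44]},{"slide":[-0.075,0.18,0.01],"dr":[0.005,-0.009,-0.55]},{"slide":[-0.09,0.217,0.01],"dr":[0.005,-0.009,-0.66]},{"slide":[-0.105,0.254,0.01],"dr":[0.005,-0.009,-0.77]},{"slide":[-0.12,0.291,0.01],"dr":[0.005,-0.009,-0.88]},{"slide":[-0.136,0.328,0.01],"dr":[0.005,-0.009,-0.99]},{"slide":[-0.151,0.364,0.01],"dr":[0.005,-0.009,-1.05]}]'; python3 -c "
from h import *
plan((528,-325,105,84))"
```

```text
clock: 33.98
eef_pos: [526.7, -262.0, 105.5]
orientation: [0.791, 0.612, -0.003, -0.001]
wrist_force: [1.0, 0.3, -0.1]
gripper_width: 18.4
t34.0 [ 526.7 -262.   105.5] yaw 75.5 F [ 1.   0.3 -0.1] w18.4
-> (528, -325, 105, 84) slide [-0.0607  0.017   0.0006] dr [-0.0056  0.0038 -0.1482]
```

```bash
python3 -m handwheel '[{"slide":[-0.03,0.008,0],"dr":[-0.005,0.003,-0.08]},{"slide":[-0.061,0.017,0],"dr":[-0.005,0.003,-0.148]},{"slide":[-0.061,0.017,0.01],"dr":[-0.005,0.003,-0.148]},{"slide":[-0.061,0.017,0.03],"dr":[-0.005,0.003,-0.148]},{"slide":[-0.061,0.017,0.05],"dr":[-0.005,0.003,-0.148]},{"slide":[-0.061,0.017,0.068],"dr":[-0.005,0.003,-0.148]},{"slide":[-0.061,0.017,0.078],"dr":[-0.005,0.003,-0.148]},{"slide":[-0.061,0.017,0.078],"dr":[-0.005,0.003,-0.148]}]'; python3 -m handwheel '[{"slide":[0,0,0],"dr":[0,0,0]},{"slide":[0,0,0],"dr":[0,0,0]},{"slide":[0,0,0],"dr":[0,0,0]},{"slide":[0,0,0],"dr":[0,0,0]}]' 0.37 20; python3 -m handwheel '[{"slide":[0,0,-0.025],"dr":[0,0,0]},{"slide":[0,0,-0.055],"dr":[0,0,0]},{"slide":[0,0,-0.08],"dr":[0,0,0]},{"slide":[0.03,0,-0.085],"dr":[0,0,0]},{"slide":[0.07,0.005,-0.085],"dr":[0,0,0]},{"slide":[0.11,0.01,-0.085],"dr":[0,0,0]},{"slide":[0.15,0.01,-0.085],"dr":[0,0,0]},{"slide":[0.19,0.015,-0.085],"dr":[0,0,0]},{"slide":[0.23,0.02,-0.085],"dr":[0,0,0]},{"slide":[0.27,0.025,-0.085],"dr":[0,0,0]}]'; python3 -c "
from det import *
np.set_printoptions(suppress=True)
c=cap('top');cv2.imwrite('pics/t11.png',c['image']);print(detect(c['image'],c,box=(185,175,245,230),thr=.35)[:,:3])
plan((606.5,115.5,90,80))"
```

```text
clock: 34.65
eef_pos: [527.1, -323.0, 25.9]
orientation: [0.745, 0.667, -0.001, -0.001]
wrist_force: [-0.3, 1.4, -1.1]
gripper_width: 18.3
clock: 34.98
eef_pos: [528.4, -324.0, 29.0]
orientation: [0.745, 0.667, -0.0, 0.001]
wrist_force: [-0.4, 0.3, -0.2]
gripper_width: 30.9
clock: 35.82
eef_pos: [583.1, -56.2, 113.7]
orientation: [0.745, 0.667, 0.0, 0.001]
wrist_force: [1.5, -0.9, 0.2]
gripper_width: 32.4
[[600.53 140.31   0.52]
 [620.3  137.19   0.48]
 [606.51 119.73   0.41]]
t35.9 [585.2 -45.7 113.1] yaw 84.2 F [ 2.1  8.7 -0.9] w32.2
-> (606.5, 115.5, 90, 80) slide [0.1624 0.0048 0.0237] dr [ 0.0004 -0.0038  0.0729]
```

```bash
python3 -m handwheel '[{"slide":[0.04,0.001,0.003],"dr":[0,-0.004,0.03]},{"slide":[0.08,0.003,0.006],"dr":[0,-0.004,0.05]},{"slide":[0.12,0.005,0.01],"dr":[0,-0.004,0.073]},{"slide":[0.155,0.005,0.02],"dr":[0,-0.004,0.073]},{"slide":[0.162,0.005,0.03],"dr":[0,-0.004,0.073]},{"slide":[0.162,0.005,0.05],"dr":[0,-0.004,0.073]},{"slide":[0.162,0.005,0.07],"dr":[0,-0.004,0.073]},{"slide":[0.162,0.005,0.08],"dr":[0,-0.004,0.073]},{"slide":[0.162,0.005,0.08],"dr":[0,-0.004,0.073]}]'; python3 -c "
from det import *
plan((606,115.5,4,80))"
```

```text
clock: 36.62
eef_pos: [604.1, 101.5, 30.6]
orientation: [0.769, 0.639, -0.004, 0.001]
wrist_force: [0.5, -0.5, -0.1]
gripper_width: 32.2
t36.6 [604.1 101.5  30.6] yaw 79.4 F [ 0.5 -0.5 -0.1] w32.2
-> (606, 115.5, 4, 80) slide [ 0.0143 -0.0006  0.0265] dr [-0.0033  0.007  -0.0098]
```

```bash
python3 -m handwheel '[{"slide":[0.008,0,0],"dr":[-0.003,0.007,-0.01]},{"slide":[0.014,0,0],"dr":[-0.003,0.007,-0.01]},{"slide":[0.014,0,0.006],"dr":[-0.003,0.007,-0.01]},{"slide":[0.014,0,0.016],"dr":[-0.003,0.007,-0.01]},{"slide":[0.014,0,0.026],"dr":[-0.003,0.007,-0.01]},{"slide":[0.014,0,0.0265],"dr":[-0.003,0.007,-0.01]},{"slide":[0.014,0,0.0265],"dr":[-0.003,0.007,-0.01]}]'; python3 -m handwheel '[{"slide":[0,0,0],"dr":[0,0,0]},{"slide":[0,0,0],"dr":[0,0,0]},{"slide":[0,0,0],"dr":[0,0,0]},{"slide":[0,0,0],"dr":[0,0,0]},{"slide":[0,0,0],"dr":[0,0,0]}]' 0 30; python3 -m handwheel '[{"slide":[0,0,-0.02],"dr":[0,0,0]},{"slide":[0,0,-0.05],"dr":[0,0,0]},{"slide":[0,0,-0.09],"dr":[0,0,0]},{"slide":[0,0,-0.11],"dr":[0,0,0]},{"slide":[0,0,-0.11],"dr":[0,0,0]}]'; python3 -c "
from h import *
plan((530,-270,110,84))"
```

```text
clock: 37.2
eef_pos: [607.4, 115.3, 4.9]
orientation: [0.766, 0.643, 0.001, 0.0]
wrist_force: [-0.1, -0.1, 0.4]
gripper_width: 32.0
clock: 37.62
eef_pos: [608.4, 115.8, 6.3]
orientation: [0.766, 0.643, 0.002, 0.001]
wrist_force: [1.1, -1.0, 0.7]
gripper_width: 17.4
clock: 38.03
eef_pos: [610.8, 116.0, 121.5]
orientation: [0.766, 0.643, 0.005, 0.002]
wrist_force: [-0.1, 0.2, -0.4]
gripper_width: 17.6
t38.0 [610.8 116.  121.5] yaw 80.0 F [-0.1  0.2 -0.4] w17.6
-> (530, -270, 110, 84) slide [-0.3942 -0.0127  0.009 ] dr [ 0.0099 -0.0055 -0.0698]
```

```bash
python3 -m handwheel '[{"slide":[-0.025,-0.001,0],"dr":[0.01,-0.005,-0.01]},{"slide":[-0.06,-0.002,0],"dr":[0.01,-0.005,-0.02]},{"slide":[-0.1,-0.003,0],"dr":[0.01,-0.005,-0.03]},{"slide":[-0.14,-0.005,0.009],"dr":[0.01,-0.005,-0.04]},{"slide":[-0.18,-0.006,0.009],"dr":[0.01,-0.005,-0.05]},{"slide":[-0.22,-0.007,0.009],"dr":[0.01,-0.005,-0.06]},{"slide":[-0.26,-0.008,0.009],"dr":[0.01,-0.005,-0.07]},{"slide":[-0.3,-0.01,0.009],"dr":[0.01,-0.005,-0.07]},{"slide":[-0.34,-0.011,0.009],"dr":[0.01,-0.005,-0.07]},{"slide":[-0.375,-0.012,0.009],"dr":[0.01,-0.005,-0.07]}]'; python3 -c "
from h import *
plan((508,-355,105,84))"
```

```text
clock: 38.87
eef_pos: [529.8, -254.1, 106.0]
orientation: [0.743, 0.669, -0.004, -0.002]
wrist_force: [0.0, -0.5, 0.4]
gripper_width: 17.6
t38.9 [ 529.8 -254.1  106. ] yaw 84.0 F [ 0.  -0.5  0.4] w17.6
-> (508, -355, 105, 84) slide [-0.1026 -0.0111  0.0014] dr [-0.0073  0.0033 -0.0004]
```

```bash
python3 -m handwheel '[{"slide":[-0.034,-0.004,0],"dr":[-0.007,0.003,0]},{"slide":[-0.068,-0.008,0],"dr":[-0.007,0.003,0]},{"slide":[-0.103,-0.011,0],"dr":[-0.007,0.003,0]},{"slide":[-0.103,-0.011,0.02],"dr":[-0.007,0.003,0]},{"slide":[-0.103,-0.011,0.045],"dr":[-0.007,0.003,0]},{"slide":[-0.103,-0.011,0.068],"dr":[-0.007,0.003,0]},{"slide":[-0.103,-0.011,0.077],"dr":[-0.007,0.003,0]},{"slide":[-0.103,-0.011,0.077],"dr":[-0.007,0.003,0]}]'; python3 -m handwheel '[{"slide":[0,0,0],"dr":[0,0,0]},{"slide":[0,0,0],"dr":[0,0,0]},{"slide":[0,0,0],"dr":[0,0,0]},{"slide":[0,0,0],"dr":[0,0,0]}]' 0.37 20; python3 -m handwheel '[{"slide":[0,0,-0.025],"dr":[0,0,0]},{"slide":[0,0,-0.055],"dr":[0,0,0]},{"slide":[0,0,-0.08],"dr":[0,0,0]},{"slide":[0.03,0.005,-0.085],"dr":[0,0,-0.12]},{"slide":[0.07,0.01,-0.085],"dr":[0,0,-0.24]},{"slide":[0.11,0.02,-0.085],"dr":[0,0,-0.36]},{"slide":[0.15,0.03,-0.085],"dr":[0,0,-0.48]},{"slide":[0.19,0.04,-0.085],"dr":[0,0,-0.6]},{"slide":[0.23,0.05,-0.085],"dr":[0,0,-0.72]},{"slide":[0.27,0.055,-0.085],"dr":[0,0,-0.84]}]'; python3 -c "
from det import *
np.set_printoptions(suppress=True)
c=cap('top');cv2.imwrite('pics/t12.png',c['image']);print(detect(c['image'],c,box=(185,175,245,230),thr=.35)[:,:3])
o=np.zeros((600,800,3),np.uint8)
a=cv2.resize(c['image'][150:280,280:412],None,fx=4.2,fy=4.2,interpolation=2);o[:546,:554]=a
b=cv2.resize(c['image'][175:230,185:245],None,fx=4,fy=4,interpolation=2);o[:220,556:796]=b
cv2.imwrite('pics/g12.png',o)
plan((624,136.6,90,171.5))"
```

```text
clock: 39.53
eef_pos: [507.3, -352.1, 27.2]
orientation: [0.743, 0.669, -0.001, -0.002]
wrist_force: [-1.0, -0.6, -0.1]
gripper_width: 17.5
clock: 39.87
eef_pos: [509.7, -353.3, 31.0]
orientation: [0.743, 0.669, 0.0, 0.001]
wrist_force: [0.1, -0.6, 0.2]
gripper_width: 30.7
clock: 40.7
eef_pos: [592.9, -88.1, 115.8]
orientation: [0.403, 0.915, 0.0, 0.001]
wrist_force: [0.4, -0.7, 0.4]
gripper_width: 32.4
[[620.76 137.19   0.62]
 [600.08 140.77   0.6 ]]
t40.8 [594.8 -77.5 115.3] yaw 133.6 F [2.2 8.7 0.2] w32.2
-> (624, 136.6, 90, 171.5) slide [0.1349 0.1687 0.0264] dr [ 0.0052 -0.0005 -0.6618]
```

View pics/g12.png

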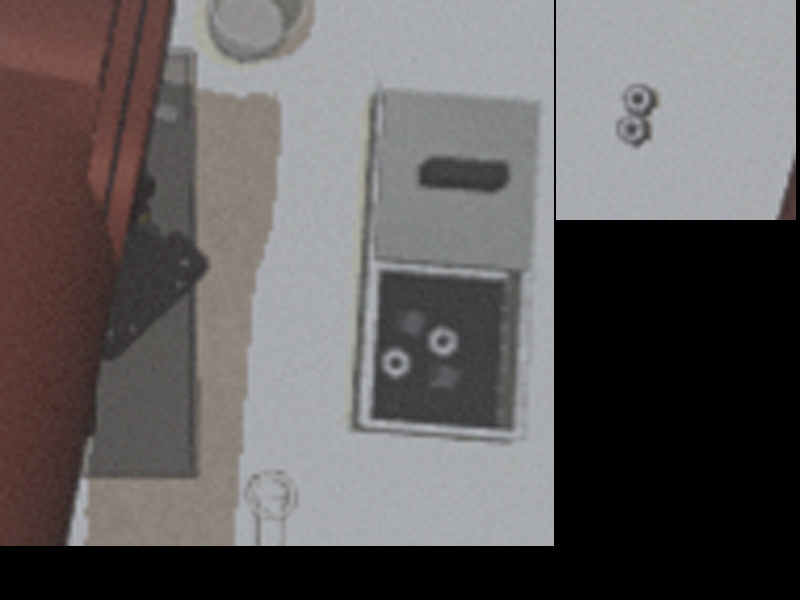

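The compartment holds four nuts, two flat at (395,362) and (443,341) and two on their sides at (413,322) and (445,378). Two nuts remain on the bench.

```bash
python3 -m handwheel '[{"slide":[0.025,0.03,0.003],"dr":[0.005,0,-0.12]},{"slide":[0.05,0.06,0.006],"dr":[0.005,0,-0.24]},{"slide":[0.075,0.09,0.009],"dr":[0.005,0,-0.36]},{"slide":[0.1,0.12,0.012],"dr":[0.005,0,-0.48]},{"slide":[0.12,0.15,0.02],"dr":[0.005,0,-0.6]},{"slide":[0.138,0.172,0.03],"dr":[0.005,0,-0.662]},{"slide":[0.138,0.172,0.045],"dr":[0.005,0,-0.662]},{"slide":[0.138,0.172,0.07],"dr":[0.005,0,-0.662]},{"slide":[0.138,0.172,0.082],"dr":[0.005,0,-0.662]},{"slide":[0.138,0.172,0.082],"dr":[0.005,0,-0.662]}]'; python3 -c "
from det import *
plan((624,136.6,4,171.5))"
```

```text
clock: 41.58
eef_pos: [624.6, 126.6, 30.0]
orientation: [0.087, 0.996, -0.003, -0.003]
wrist_force: [-0.6, 0.0, -0.9]
gripper_width: 32.4
t41.6 [624.6 126.6  30. ] yaw 170.0 F [-0.6  0.  -0.9] w32.4
-> (624, 136.6, 4, 171.5) slide [0.0022 0.0099 0.026 ] dr [-0.0071 -0.0059 -0.0253]
```

```bash
python3 -m handwheel '[{"slide":[0.002,0.005,0],"dr":[-0.007,-0.006,-0.025]},{"slide":[0.002,0.01,0],"dr":[-0.007,-0.006,-0.025]},{"slide":[0.002,0.01,0.006],"dr":[-0.007,-0.006,-0.025]},{"slide":[0.002,0.01,0.016],"dr":[-0.007,-0.006,-0.025]},{"slide":[0.002,0.01,0.0255],"dr":[-0.007,-0.006,-0.025]},{"slide":[0.002,0.01,0.026],"dr":[-0.007,-0.006,-0.025]},{"slide":[0.002,0.01,0.026],"dr":[-0.007,-0.006,-0.025]}]'; python3 -m handwheel '[{"slide":[0,0,0],"dr":[0,0,0]},{"slide":[0,0,0],"dr":[0,0,0]},{"slide":[0,0,0],"dr":[0,0,0]},{"slide":[0,0,0],"dr":[0,0,0]},{"slide":[0,0,0],"dr":[0,0,0]}]' 0 30; python3 -m handwheel '[{"slide":[0,0,-0.02],"dr":[0,0,0]},{"slide":[0,0,-0.05],"dr":[0,0,0]},{"slide":[0,0,-0.09],"dr":[0,0,0]},{"slide":[0,0,-0.11],"dr":[0,0,0]},{"slide":[0,0,-0.11],"dr":[0,0,0]}]'; python3 -c "
from h import *
plan((545,-250,110,100))"
```

```text
clock: 42.17
eef_pos: [625.4, 137.1, 5.4]
orientation: [0.074, 0.997, 0.001, 0.001]
wrist_force: [0.7, 0.2, -0.6]
gripper_width: 32.2
clock: 42.58
eef_pos: [626.4, 137.6, 6.9]
orientation: [0.074, 0.997, 0.001, 0.002]
wrist_force: [0.3, -0.7, 0.1]
gripper_width: 19.2
clock: 43.0
eef_pos: [628.8, 138.0, 122.6]
orientation: [0.074, 0.997, 0.003, 0.006]
wrist_force: [1.8, 1.1, 0.5]
gripper_width: 19.2
t43.0 [628.8 138.  122.6] yaw 171.5 F [1.8 1.1 0.5] w19.2
-> (545, -250, 110, 100) slide [ 0.0257 -0.3962  0.0099] dr [0.0128 0.0065 1.2481]
```

```bash
python3 -m handwheel '[{"slide":[0.002,-0.03,0],"dr":[0.012,0.006,0.12]},{"slide":[0.005,-0.07,0],"dr":[0.012,0.006,0.24]},{"slide":[0.008,-0.11,0],"dr":[0.012,0.006,0.36]},{"slide":[0.01,-0.15,0.01],"dr":[0.012,0.006,0.48]},{"slide":[0.012,-0.19,0.01],"dr":[0.012,0.006,0.6]},{"slide":[0.015,-0.23,0.01],"dr":[0.012,0.006,0.72]},{"slide":[0.018,-0.27,0.01],"dr":[0.012,0.006,0.84]},{"slide":[0.021,-0.31,0.01],"dr":[0.012,0.006,0.96]},{"slide":[0.024,-0.35,0.01],"dr":[0.012,0.006,1.08]},{"slide":[0.026,-0.387,0.01],"dr":[0.012,0.006,1.2]}]'; python3 -c "
from h import *
plan((535,-355,105,90))"
```

```text
clock: 43.83
eef_pos: [541.7, -243.7, 105.4]
orientation: [0.627, 0.779, -0.003, -0.002]
wrist_force: [1.5, -0.0, 0.5]
gripper_width: 19.2
t43.8 [ 541.7 -243.7  105.4] yaw 102.4 F [ 1.5 -0.   0.5] w19.2
-> (535, -355, 105, 90) slide [-0.1073 -0.0304  0.0008] dr [-0.0078  0.0021  0.2163]
```

```bash
python3 -m handwheel '[{"slide":[-0.035,-0.011,0],"dr":[-0.007,0.002,0.1]},{"slide":[-0.07,-0.022,0],"dr":[-0.007,0.002,0.2]},{"slide":[-0.106,-0.035,0],"dr":[-0.007,0.002,0.216]},{"slide":[-0.106,-0.035,0.02],"dr":[-0.007,0.002,0.216]},{"slide":[-0.106,-0.035,0.045],"dr":[-0.007,0.002,0.216]},{"slide":[-0.106,-0.035,0.065],"dr":[-0.007,0.002,0.216]},{"slide":[-0.106,-0.035,0.074],"dr":[-0.007,0.002,0.216]},{"slide":[-0.106,-0.035,0.074],"dr":[-0.007,0.002,0.216]}]'; python3 -m handwheel '[{"slide":[0,0,0],"dr":[0,0,0]},{"slide":[0,0,0],"dr":[0,0,0]},{"slide":[0,0,0],"dr":[0,0,0]},{"slide":[0,0,0],"dr":[0,0,0]}]' 0.37 20; python3 -m handwheel '[{"slide":[0,0,-0.025],"dr":[0,0,0]},{"slide":[0,0,-0.055],"dr":[0,0,0]},{"slide":[0,0,-0.08],"dr":[0,0,0]},{"slide":[0.04,0.005,-0.085],"dr":[0,0,0]},{"slide":[0.08,0.01,-0.085],"dr":[0,0,0]},{"slide":[0.12,0.02,-0.085],"dr":[0,0,0]},{"slide":[0.16,0.03,-0.085],"dr":[0,0,0]},{"slide":[0.2,0.04,-0.085],"dr":[0,0,0]},{"slide":[0.24,0.05,-0.085],"dr":[0,0,0]},{"slide":[0.28,0.05,-0.085],"dr":[0,0,0]}]'; python3 -c "
from det import *
np.set_printoptions(suppress=True)
c=cap('top');print(detect(c['image'],c,box=(185,175,245,230),thr=.35)[:,:3])
plan((600,140,90,90))"
```

```text
clock: 44.5
eef_pos: [530.2, -351.8, 29.4]
orientation: [0.705, 0.71, -0.001, -0.002]
wrist_force: [0.6, 0.4, -0.9]
gripper_width: 19.3
clock: 44.83
eef_pos: [532.5, -353.1, 33.3]
orientation: [0.705, 0.71, 0.0, 0.001]
wrist_force: [0.2, -0.3, 0.2]
gripper_width: 31.1
clock: 45.67
eef_pos: [581.4, -70.0, 118.0]
orientation: [0.704, 0.71, 0.001, 0.001]
wrist_force: [0.2, 1.1, -0.9]
gripper_width: 31.9
[[599.17 141.22   0.79]]
t45.7 [581.3 -59.9 117.2] yaw 90.9 F [ 1.9  7.7 -1.2] w32.2
-> (600, 140, 90, 90) slide [0.1995 0.022  0.0282] dr [ 0.     -0.0047  0.0166]
```

```bash
python3 -m handwheel '[{"slide":[0.04,0.004,0.003],"dr":[0,-0.005,0.016]},{"slide":[0.08,0.008,0.006],"dr":[0,-0.005,0.016]},{"slide":[0.12,0.012,0.01],"dr":[0,-0.005,0.016]},{"slide":[0.16,0.016,0.02],"dr":[0,-0.005,0.016]},{"slide":[0.195,0.02,0.03],"dr":[0,-0.005,0.016]},{"slide":[0.205,0.02,0.05],"dr":[0,-0.005,0.016]},{"slide":[0.205,0.02,0.07],"dr":[0,-0.005,0.016]},{"slide":[0.205,0.02,0.085],"dr":[0,-0.005,0.016]},{"slide":[0.205,0.02,0.085],"dr":[0,-0.005,0.016]}]'; python3 -c "
from det import *
plan((599.2,141,4,90))"
```

```text
clock: 46.47
eef_pos: [596.6, 132.4, 29.4]
orientation: [0.71, 0.704, -0.004, 0.001]
wrist_force: [-1.1, 0.2, -0.4]
gripper_width: 32.4
t46.5 [596.6 132.4  29.4] yaw 89.5 F [-1.1  0.2 -0.4] w32.4
-> (599.2, 141, 4, 90) slide [0.0088 0.0027 0.0254] dr [-0.0044  0.0066 -0.0082]
```

```bash
python3 -m handwheel '[{"slide":[0.005,0.002,0],"dr":[-0.004,0.006,-0.008]},{"slide":[0.009,0.002,0],"dr":[-0.004,0.006,-0.008]},{"slide":[0.009,0.002,0.006],"dr":[-0.004,0.006,-0.008]},{"slide":[0.009,0.002,0.016],"dr":[-0.004,0.006,-0.008]},{"slide":[0.009,0.002,0.025],"dr":[-0.004,0.006,-0.008]},{"slide":[0.009,0.002,0.0255],"dr":[-0.004,0.006,-0.008]},{"slide":[0.009,0.002,0.0255],"dr":[-0.004,0.006,-0.008]}]'; python3 -m handwheel '[{"slide":[0,0,0],"dr":[0,0,0]},{"slide":[0,0,0],"dr":[0,0,0]},{"slide":[0,0,0],"dr":[0,0,0]},{"slide":[0,0,0],"dr":[0,0,0]},{"slide":[0,0,0],"dr":[0,0,0]}]' 0 30; python3 -m handwheel '[{"slide":[0,0,-0.02],"dr":[0,0,0]},{"slide":[0,0,-0.05],"dr":[0,0,0]},{"slide":[0,0,-0.09],"dr":[0,0,0]},{"slide":[0,0,-0.11],"dr":[0,0,0]},{"slide":[0,0,-0.11],"dr":[0,0,0]}]'; python3 -c "
from h import *
plan((530,-250,110,84))"
```

```text
clock: 47.05
eef_pos: [599.7, 141.0, 5.4]
orientation: [0.708, 0.707, 0.001, 0.001]
wrist_force: [-0.3, -1.1, -0.1]
gripper_width: 32.0
clock: 47.47
eef_pos: [600.7, 141.5, 6.7]
orientation: [0.708, 0.707, 0.002, 0.001]
wrist_force: [-0.1, -0.3, 0.3]
gripper_width: 19.3
clock: 47.88
eef_pos: [603.1, 141.9, 121.9]
orientation: [0.708, 0.707, 0.005, 0.002]
wrist_force: [1.6, 0.5, 0.3]
gripper_width: 19.5
t47.9 [603.1 141.9 121.9] yaw 89.9 F [1.6 0.5 0.3] w19.5
-> (530, -250, 110, 84) slide [-0.392  -0.0726  0.0095] dr [ 0.0106 -0.0047  0.1032]
```

```bash
python3 -m handwheel '[{"slide":[-0.025,-0.005,0],"dr":[0.01,-0.005,0.01]},{"slide":[-0.06,-0.012,0],"dr":[0.01,-0.005,0.02]},{"slide":[-0.1,-0.02,0],"dr":[0.01,-0.005,0.03]},{"slide":[-0.14,-0.028,0.009],"dr":[0.01,-0.005,0.04]},{"slide":[-0.18,-0.036,0.009],"dr":[0.01,-0.005,0.05]},{"slide":[-0.22,-0.044,0.009],"dr":[0.01,-0.005,0.06]},{"slide":[-0.26,-0.052,0.009],"dr":[0.01,-0.005,0.07]},{"slide":[-0.3,-0.06,0.009],"dr":[0.01,-0.005,0.08]},{"slide":[-0.34,-0.067,0.009],"dr":[0.01,-0.005,0.09]},{"slide":[-0.375,-0.073,0.009],"dr":[0.01,-0.005,0.1]}]'; python3 -c "
from h import *
plan((512,-340,105,84))"
```

```text
clock: 48.72
eef_pos: [525.1, -236.2, 106.3]
orientation: [0.742, 0.67, -0.004, -0.001]
wrist_force: [1.0, -0.7, -0.5]
gripper_width: 19.0
t48.7 [ 525.1 -236.2  106.3] yaw 84.1 F [ 1.  -0.7 -0.5] w19.0
-> (512, -340, 105, 84) slide [-0.1046 -0.0023  0.0017] dr [-0.0071  0.0043  0.002 ]
```

```bash
python3 -m handwheel '[{"slide":[-0.035,-0.001,0],"dr":[-0.007,0.004,0]},{"slide":[-0.07,-0.002,0],"dr":[-0.007,0.004,0]},{"slide":[-0.105,-0.002,0],"dr":[-0.007,0.004,0]},{"slide":[-0.105,-0.002,0.02],"dr":[-0.007,0.004,0]},{"slide":[-0.105,-0.002,0.045],"dr":[-0.007,0.004,0]},{"slide":[-0.105,-0.002,0.065],"dr":[-0.007,0.004,0]},{"slide":[-0.105,-0.002,0.071],"dr":[-0.007,0.004,0]},{"slide":[-0.105,-0.002,0.071],"dr":[-0.007,0.004,0]}]'; python3 -m handwheel '[{"slide":[0,0,0],"dr":[0,0,0]},{"slide":[0,0,0],"dr":[0,0,0]},{"slide":[0,0,0],"dr":[0,0,0]},{"slide":[0,0,0],"dr":[0,0,0]}]' 0.37 20; python3 -m handwheel '[{"slide":[0,0,-0.025],"dr":[0,0,0]},{"slide":[0,0,-0.055],"dr":[0,0,0]},{"slide":[0,0,-0.08],"dr":[0,0,0]},{"slide":[0.04,0,-0.1],"dr":[0,0,0]},{"slide":[0.08,0,-0.1],"dr":[0,0,0]},{"slide":[0.12,0,-0.1],"dr":[0,0,0]},{"slide":[0.16,0,-0.1],"dr":[0,0,0]},{"slide":[0.2,0,-0.1],"dr":[0,0,0]},{"slide":[0.24,0,-0.1],"dr":[0,0,0]},{"slide":[0.27,0,-0.1],"dr":[0,0,0]}]'; python3 -c "
from h import *
c=cap('top');s=cap('scene')
o=np.zeros((600,800,3),np.uint8)
a=cv2.resize(c['image'][155:270,355:420],None,fx=5,fy=5,interpolation=2);o[:575,:325]=a
b=cv2.resize(c['image'][140:300,110:260],None,fx=3,fy=3,interpolation=2);o[:480,330:780]=b
cv2.imwrite('pics/g13.png',o)
plan((617,-350.5,130,84))"
```

```text
clock: 49.38
eef_pos: [512.0, -337.2, 34.1]
orientation: [0.742, 0.67, -0.001, -0.002]
wrist_force: [-0.8, 0.4, -0.4]
gripper_width: 19.4
clock: 49.72
eef_pos: [514.3, -338.2, 37.4]
orientation: [0.742, 0.671, 0.001, 0.001]
wrist_force: [-0.0, -0.5, 0.1]
gripper_width: 30.7
clock: 50.55
eef_pos: [541.2, -65.5, 137.0]
orientation: [0.741, 0.671, 0.001, 0.0]
wrist_force: [0.4, 0.0, -0.1]
gripper_width: 32.4
t50.6 [541.8 -62.7 136.7] yaw 84.7 F [-0.6 -0.3  0.2] w32.5
-> (617, -350.5, 130, 84) slide [-0.2797  0.1015  0.0061] dr [ 0.0012 -0.0025  0.0122]
```

View pics/g13.png

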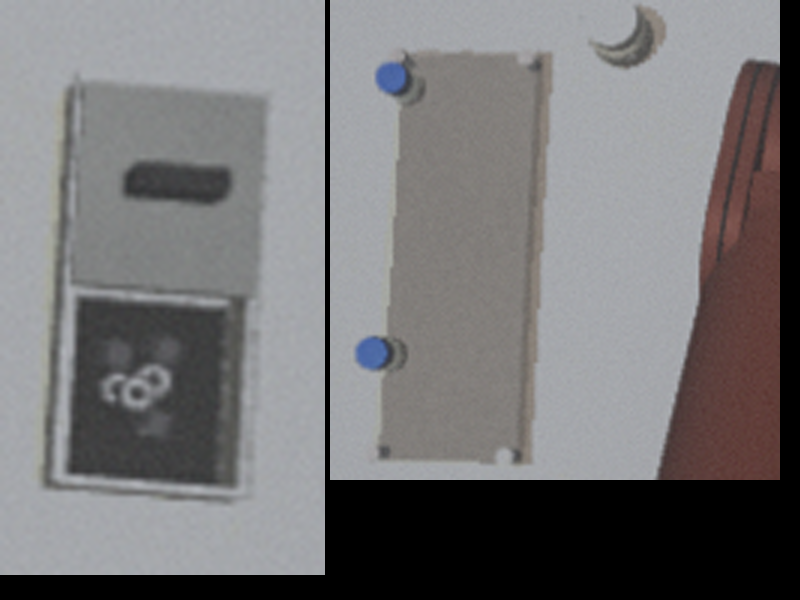

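All six nuts are in the compartment, bunched around (140,385) with one resting partly on another. The area under the shelf and the bench in front of it are clear. Next I'll shut the cover.

```bash
python3 -m handwheel '[{"slide":[-0.035,0.012,0],"dr":[0,-0.002,0.012]},{"slide":[-0.07,0.025,0],"dr":[0,-0.002,0.012]},{"slide":[-0.105,0.038,0],"dr":[0,-0.002,0.012]},{"slide":[-0.14,0.051,0],"dr":[0,-0.002,0.012]},{"slide":[-0.175,0.064,0.006],"dr":[0,-0.002,0.012]},{"slide":[-0.21,0.077,0.006],"dr":[0,-0.002,0.012]},{"slide":[-0.245,0.09,0.006],"dr":[0,-0.002,0.012]},{"slide":[-0.28,0.102,0.006],"dr":[0,-0.002,0.012]},{"slide":[-0.28,0.102,0.006],"dr":[0,-0.002,0.012]},{"slide":[-0.28,0.102,0.006],"dr":[0,-0.002,0.012]}]' 0.5 20; python3 -c "
from h import *
plan((622.5,-351,58,84))"
```

```text
clock: 51.48
eef_pos: [612.5, -362.5, 130.4]
orientation: [0.748, 0.664, -0.002, 0.002]
wrist_force: [0.0, 0.5, 0.8]
gripper_width: 43.6
t51.5 [ 612.5 -362.5  130.4] yaw 83.2 F [0.  0.5 0.8] w43.6
-> (622.5, -351, 58, 84) slide [0.0129 0.0086 0.0724] dr [-0.0001  0.0046 -0.0132]
```

```bash
python3 -m handwheel '[{"slide":[0.013,0.009,0],"dr":[0,0.004,-0.013]},{"slide":[0.013,0.009,0.015],"dr":[0,0.004,-0.013]},{"slide":[0.013,0.009,0.03],"dr":[0,0.004,-0.013]},{"slide":[0.013,0.009,0.045],"dr":[0,0.004,-0.013]},{"slide":[0.013,0.009,0.06],"dr":[0,0.004,-0.013]},{"slide":[0.013,0.009,0.07],"dr":[0,0.004,-0.013]},{"slide":[0.013,0.009,0.07],"dr":[0,0.004,-0.013]}]'; python3 -m handwheel '[{"slide":[0,0,0],"dr":[0,0,0]},{"slide":[0,0,0],"dr":[0,0,0]},{"slide":[0,0,0],"dr":[0,0,0]},{"slide":[0,0,0],"dr":[0,0,0]},{"slide":[0,0,0],"dr":[0,0,0]},{"slide":[0,0,0],"dr":[0,0,0]}]' 0 20; python3 -c "
from h import *
plan((518.5,-340.5,58,84))"
```

```text
clock: 52.07
eef_pos: [622.8, -345.3, 56.7]
orientation: [0.742, 0.671, -0.0, -0.003]
wrist_force: [-1.1, -0.0, 0.3]
gripper_width: 43.6
clock: 52.57
eef_pos: [623.8, -346.6, 60.9]
orientation: [0.742, 0.671, 0.001, -0.001]
wrist_force: [-2.2, 0.6, 0.1]
gripper_width: 13.7
t52.6 [ 623.8 -346.6   60.9] yaw 84.2 F [-2.2  0.6  0.1] w13.7
-> (518.5, -340.5, 58, 84) slide [-0.0045 -0.1054  0.003 ] dr [-0.0004 -0.0021  0.0043]
```

```bash
python3 -m handwheel '[{"slide":[0,-0.01,0],"dr":[0,0,0]},{"slide":[0,-0.022,0],"dr":[0,0,0]},{"slide":[0,-0.034,0],"dr":[0,0,0]},{"slide":[0,-0.046,0],"dr":[0,0,0]},{"slide":[0,-0.058,0],"dr":[0,0,0]},{"slide":[0,-0.07,0],"dr":[0,0,0]},{"slide":[0,-0.082,0],"dr":[0,0,0]},{"slide":[0,-0.092,0],"dr":[0,0,0]},{"slide":[0,-0.1,0],"dr":[0,0,0]},{"slide":[0,-0.102,0],"dr":[0,0,0]}]'; python3 -m handwheel '[{"slide":[0,-0.002,0],"dr":[0,0,0]},{"slide":[0,-0.004,0],"dr":[0,0,0]},{"slide":[0,-0.006,0],"dr":[0,0,0]},{"slide":[0,-0.006,0],"dr":[0,0,0]}]'; python3 -c "
from h import *
plan((518.5,-340.5,58,84))"
```

```text
clock: 53.4
eef_pos: [522.4, -336.1, 60.8]
orientation: [0.742, 0.671, 0.001, -0.0]
wrist_force: [2.5, 1.1, 2.4]
gripper_width: 13.8
clock: 53.73
eef_pos: [519.3, -335.8, 60.8]
orientation: [0.741, 0.671, 0.002, 0.001]
wrist_force: [6.8, -0.1, 1.5]
gripper_width: 13.8
t53.7 [ 519.3 -335.8   60.8] yaw 84.3 F [ 6.8 -0.1  1.5] w13.8
-> (518.5, -340.5, 58, 84) slide [-0.0048 -0.0004  0.0028] dr [ 0.0042 -0.0007  0.0057]
```

```bash
python3 -m handwheel '[{"slide":[0,-0.001,0],"dr":[0,0,0]},{"slide":[0,-0.002,0],"dr":[0,0,0]},{"slide":[0,-0.003,0],"dr":[0,0,0]},{"slide":[0,-0.003,0],"dr":[0,0,0]}]'; python3 -m handwheel '[{"slide":[0,0,0],"dr":[0,0,0]},{"slide":[0,0,0],"dr":[0,0,0]},{"slide":[0,0,0],"dr":[0,0,0]},{"slide":[0,0,0],"dr":[0,0,0]},{"slide":[0,0,0],"dr":[0,0,0]}]' 0.5 20; python3 -m handwheel '[{"slide":[0,0.001,-0.02],"dr":[0,0,0]},{"slide":[0,0.001,-0.05],"dr":[0,0,0]},{"slide":[0,0.001,-0.08],"dr":[0,0,0]},{"slide":[0.04,0.001,-0.11],"dr":[0,0,0]},{"slide":[0.08,0.001,-0.13],"dr":[0,0,0]},{"slide":[0.12,0,-0.13],"dr":[0,0,0]},{"slide":[0.16,0,-0.13],"dr":[0,0,0]},{"slide":[0.2,0,-0.13],"dr":[0,0,0]},{"slide":[0.24,0,-0.13],"dr":[0,0,0]},{"slide":[0.28,0,-0.13],"dr":[0,0,0]}]';  python3 -m handwheel '[{"slide":[0.04,0,0],"dr":[0,0,0]},{"slide":[0.08,0,0],"dr":[0,0,0]},{"slide":[0.12,0,0],"dr":[0,0,0]},{"slide":[0.16,0,0],"dr":[0,0,0]},{"slide":[0.2,0,0],"dr":[0,0,0]},{"slide":[0.24,0,0],"dr":[0,0,0]},{"slide":[0.26,0,0],"dr":[0,0,0]},{"slide":[0.26,0,0],"dr":[0,0,0]}]'; python3 -c "
from h import *
c=cap('top','fin_t.png');s=cap('scene','fin_s.png')
o=np.zeros((600,800,3),np.uint8)
a=cv2.resize(c['image'][100:330,270:420],None,fx=2.6,fy=2.6,interpolation=2);o[:598,:390]=a
b=cv2.resize(s['image'][120:330,160:360],None,fx=2,fy=2,interpolation=2);o[:420,395:795]=b
cv2.imwrite('pics/g14.png',o);st()"
```

```text
clock: 54.07
eef_pos: [519.2, -335.8, 60.9]
orientation: [0.741, 0.672, 0.002, 0.004]
wrist_force: [18.4, -5.2, -9.3]
gripper_width: 13.6
clock: 54.48
eef_pos: [513.4, -335.6, 59.8]
orientation: [0.742, 0.671, 0.0, -0.001]
wrist_force: [0.3, 0.3, 0.5]
gripper_width: 38.5
clock: 55.32
eef_pos: [541.3, -57.2, 190.9]
orientation: [0.742, 0.671, 0.001, -0.0]
wrist_force: [1.1, -0.5, 0.2]
gripper_width: 43.3
clock: 55.98
eef_pos: [566.6, 206.2, 190.2]
orientation: [0.739, 0.674, 0.001, -0.001]
wrist_force: [-0.0, 0.2, -0.8]
gripper_width: 43.6
t 56.0833 pos [567.4 199.9 190.6] F [ 0.1 -0.3 -0.2] w 43.35569707229621
[[ 0.099  0.995 -0.   ]
 [ 0.995 -0.099  0.   ]
 [ 0.    -0.    -1.   ]]
```

View pics/g14.png

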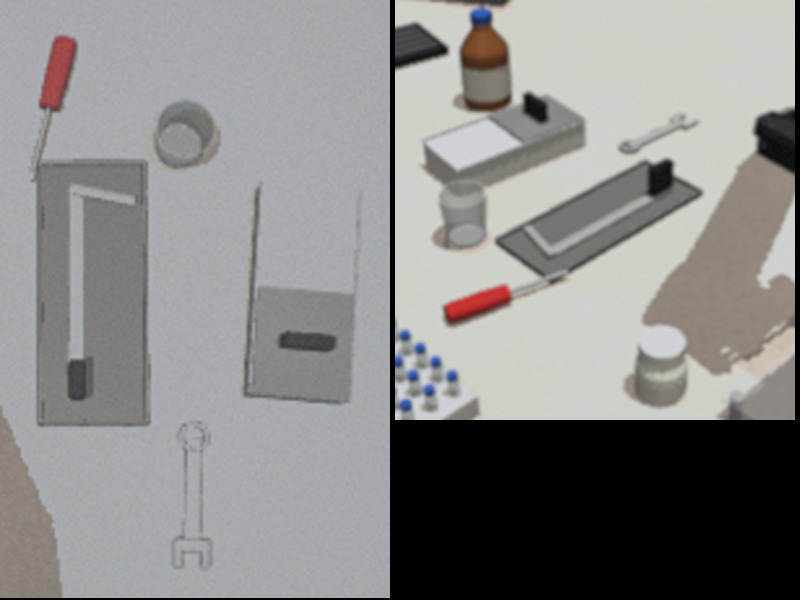

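The cover is shut against its stop with no gap at its near end. The probe lies flat inside the tray, and the other items have not moved. Handing in.

```bash
python3 -c "
from bench import manip
print(manip.close_job())"
```

```text
the job is handed in; nothing more can be done
None
```

The job is done and handed in at about 56 s of the 210 s allowed. I hooked all six nuts out to the shelf's front side with the probe, in two pulls of three, and laid the probe back in its tray. Then I slid the cover open to its stop, put the six nuts in the compartment one by one, and slid the cover shut.

**Final checks**
- **Nuts:** the picture before closing showed all six in the compartment, with one resting partly on another. The area under the shelf and the bench in front of it were clear.
- **Cover:** it travelled about 104.5 mm and stopped firmly at 18 N. That distance is about 0.5 mm short of the full 105 mm, within my measuring error, and the final picture shows no gap at its near end.
- **Probe:** it lies flat in the tray, grip up, with nothing over the rim.
- **Other items:** the jars, wrench, beaker, bottle, screwdriver and white jar look unmoved. I compared these by eye and did not measure them.

**Things that were not perfect**
- I pressed the probe into the tray with a brief 28 N at the wrist.
- One nut was gripped slightly off-centre, reading 17.6 mm instead of 19 mm, but it was carried without trouble.

I saw no nut knocked aside and no loosening of the grip.

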